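# Hold a turned shaft just above its inspection stand

## Task

A marker pen was left lying in the notches of the small steel stand with two notched blocks: lift it out and put it down on the bare table without dropping it. Then pick up the turned steel shaft, lift it over the row of gearheads and black bushes without disturbing them or the deburring tool, and bring it above the stand without touching it: level, lying along the two notches, centred over both, with about a centimetre of air between its underside and the tops of the blocks. Finish holding it still there in the gripper; do not put it down or let go.

Things in the scene. Friction and masses are not known exactly. Their poses are not given: they have to be found in the camera images.
- shaft_mid (a point): centre of the turned shaft (half-way up and half-way along): a plain grey steel round bar, stepped, 120 mm long, 15 mm thick, 0.06 to 0.12 kg, loose, lying on the table on the robot's left of the row of parts; its y axis runs along the shaft, z up. It is either the nearer or the farther of the two long things there; the other is the deburring tool
- marker_mid (a point): centre of the marker pen (half-way up and half-way along): blue and white, 127 mm long, 18 mm thick, 20 g, loose; at the start it lies in the two notches of the stand, its centre 57 mm above the table; its y axis runs along the pen, z up
- stand_top (a point): middle of the stand, half-way between its two blocks, on the line of the notches, level with the blocks' tops (60 mm above the table). y: along the notch line; x: across; z up. Each block has a notch in its top, 12 mm deep, floor 22 mm wide, sides sloping out at 45 degrees to 46 mm at the top
- stand: grey steel stand, fixed to the table: a base plate 78 (x) x 126 (y) x 12 mm carries two upright blocks, each 62 mm wide (x), 18 mm thick (y), tops 60 mm above the table, centred 42 mm either side of the middle along y: 66 mm free between them above the plate. Origin at the centre of its underside, axes as stand_top
- marker: the marker pen; origin at the centre of its underside
- shaft: the turned shaft; origin at the centre of its underside
- deburr_tool: deburring tool with white handle and orange end, 25 x 126 x 26 mm, loose, lying on the table on the robot's left like the shaft; leave alone; origin under its centre, y along it
- gearhead_1: black gearhead cube with a yellow-capped shaft, 80 x 61 x 60 mm high, loose, one of the four parts in the row that runs away from the robot between the shaft and the stand; leave alone; origin at the centre of its underside
- bush_1: black plastic bush, an upright cylinder 45 mm across and 88 mm high, loose, one of the four parts in the row that runs away from the robot between the shaft and the stand; leave alone; origin at the centre of its underside
- gearhead_2: black gearhead cube with a yellow-capped shaft, 80 x 61 x 60 mm high, loose, one of the four parts in the row that runs away from the robot between the shaft and the stand; leave alone; origin at the centre of its underside
- bush_2: black plastic bush, an upright cylinder 45 mm across and 90 mm high, loose, one of the four parts in the row that runs away from the robot between the shaft and the stand; leave alone; origin at the centre of its underside
Mind the look-alikes: they are no part of the job. Leave any turquoise look-alike of the shaft alone.

How it is judged:
By the outcome, as a careful person would: the job done as asked, in the order asked, and still so for the second after the job is handed in, while the arm keeps its last pose, push and grip.
It also fails if it takes over 59 s, if anything falls off the work surface, if the arm or the gripper's body presses on something with over 40 N, if the wrist force passes 120 N, or if a joint passes its speed limit or range.

## Robot

A 7-joint arm with a two-finger parallel gripper is mounted at the origin on the work surface; the furniture and walls round the work are solid. World frame = base frame: x ahead of the robot, y to its left, z up, the work surface at z = 0. Lengths are in m, angles in rad, forces in N, time in s.
With the tool pointing down it reaches from about 0.4 to 0.85 m from the base axis. Payload 4.5 kg.
Tool frame: the origin (TCP) lies at the very end of the fingers, on their centre line; the grasp point (between the pads) lies 19 mm behind it (r.hold_point_z is the distance from the TCP to the grasp point, in m); y points along the fingers, x is the direction in which the jaws open and shut, and the axes are right-handed (so a half turn about y gives the same grasp; the last joint's range is limited). The gripper opens to 85 mm and grips with 20 to 120 N. Pads are 22 mm wide; open, the fingers measure 114 mm over their backs; the gripper's body (76 mm by 85 mm) begins 54 mm behind the grasp point. The pads swing forward as they close: fully open they stand 13 mm farther back than shut.
Start: joints at [-1.072, 0.689, -0.195, 1.565, 0.157, 0.902, -0.215], TCP at [0.28, 0.559, 0.205] pointing down, gripper open.
Joint ranges: [-3.01, 3.01], [-0.46, 2.08], [-1.47, 1.51], [0.13, 2.56], [-1, 4.14], [0.04, 2.09], [-2.66, 2.66]. Speed limits (rad/s): [2.57, 2.57, 3.14, 3.14, 3.14, 3.14, 3.14].

## Interface

Orientations are given as a unit quaternion [x, y, z, w].
In Python, from bench import sensors, optics, finish_job, r gives the robot as it stands. The module is installed in compiled form; this text tells all that it offers.
- The arm moves only by the tool play_rows, never from a script. Its argument "deltas" is a list of rows, each an object of numbers: "tx", "ty", "tz": the shift along the tool's x, y, z normalised to -1 to 1, where 1 is 300 mm; "turn": the turn about the tool's y normalised to -1 to 1, where 1 is pi/2 rad; "gripper": the opening, from 0 (shut) to 1 (fully open). A call has 1 to 20 rows; each row is the pose to reach, as a shift and turn from the pose measured when the call began, along the tool's axes at that moment; what a row does not reach only later rows make up. A row lasts 1/10 s, in which the tool goes at most 50 mm and 8.59 degrees, less where a joint would pass 70% of its speed; a pose out of reach is approached as far as the arm can. A call with a number of a shift or a turn outside -1 to 1 is refused whole. A call with a gripper value outside its range is refused whole. The fingers move at their own pace and stop on an object; "force" is the grip in N (left out, the last holds). Time passes only in rows, so rows that repeat a pose let the fingers close. It gives the time, the measured TCP pose, the force and the opening at its end, in the units of the state.
- sensors.observe(): the state, without advancing time (a new reading comes with each control period).
- optics.snapshot(name): name is "scene" or "top" or "wrist"; returns the picture (480x640x3 uint8, red, green, blue); there is no depth.
- optics.camera_params(name): a dict with "mtx" (3x3 intrinsics, pixels), "R" (3x3) and "t" (3): a world point X has camera coordinates R X + t. Camera axes: x right, y down, z forward; pixel columns grow to the right and rows downward; lengths in m; the calibration is good to about 2 mm. A picture is of the moment at which its call begins: read the wrist's pose just before it. camera_params takes no time and is no camera call; for the wrist camera it gives the pose at the moment of the call.
- finish_job(): hands the job in, once; it reports no verdict.
The state is a dict: "time": time; "joint_positions": joint angles; "joint_velocities": joint speeds; "tau": joint torques, N m; "tool_pos": TCP position; "tool_rot": TCP orientation; "force": force on the tool from outside, world axes, zero at the start; "torque": the same for the moment, N m; "finger_gap": opening from 0.0 (shut) to 1.0 (fully open).
Only numpy, scipy, OpenCV 4.12 (cv2) and the standard library are available. Lean on these libraries where they do the work, as an engineer would, in place of code of your own. Each camera call takes 0.05 s, during which the arm holds its last target.

## Working session

There is one attempt and no reset: what is moved stays moved. The work goes in short steps, Python scripts to look and compute and a tool call to move; the robot and the scene stay as the last step left them, time stands still between calls to the robot, and variables do not carry over. Pictures are saved under pics/ and viewed, and the job is handed in when it is done.

Besides the shell and the picture viewer there is one more tool, called after ">>>" by a JSON object that holds its "api" and its "payload". play_rows: Moves the arm, as the interface text tells. Scaled input: -1 to 1 covers 300 mm each way for a shift and pi/2 rad each way for a turn. Its arguments: {"type":"object","properties":{"deltas":{"type":"array","items":{"type":"object","properties":{"tx":{"type":"number"},"ty":{"type":"number"},"tz":{"type":"number"},"turn":{"type":"number"},"gripper":{"type":"number"}}}},"force":{"type":"number"}},"required":["deltas"]}

```bash
mkdir -p pics; cat > h.py <<'E'
import numpy as np, cv2, pickle
from scipy.spatial.transform import Rotation as Ro
from bench import sensors, optics, finish_job, r
def snap(n,fn):
    p=optics.camera_params(n); im=optics.snapshot(n)
    cv2.imwrite(f'pics/{fn}.png',im[:,:,::-1]); pickle.dump(p,open(f'pics/{fn}.pkl','wb'))
    return im,p
def ray(p,u,v,z):
    R=np.array(p['R']);t=np.array(p['t']);K=np.array(p['mtx'])
    c=-R.T@t; d=R.T@np.linalg.inv(K)@np.array([u,v,1.]); return c+d*(z-c[2])/d[2]
def proj(p,X):
    q=np.array(p['mtx'])@(np.array(p['R'])@np.array(X)+np.array(p['t'])); return q[:2]/q[2]
def ld(fn): return pickle.load(open(f'pics/{fn}.pkl','rb'))
def crop(fn,x0,y0,x1,y1,s,out):
    im=cv2.imread(f'pics/{fn}.png')[y0:y1,x0:x1]; cv2.imwrite(f'pics/{out}.png',cv2.resize(im,None,fx=s,fy=s,interpolation=cv2.INTER_CUBIC))
E
python3 - <<'E'
from h import *
for n in('scene','top','wrist'): snap(n,n+'0')
s=sensors.observe(); print(s); print(r.hold_point_z)
print(Ro.from_quat(s['tool_rot']).as_matrix().round(3))
for n in('scene','top','wrist'):
    p=ld(n+'0'); print(n,(-np.array(p['R']).T@p['t']).round(3))
E
```

```text
{'time': 0.15, 'joint_positions': array([-1.07218107,  0.68979603, -0.19455759,  1.56612381,  0.15731201,
        0.90244897, -0.21509953]), 'joint_velocities': array([ 2.08641826e-04, -1.55736029e-03,  9.68542216e-06, -4.90036187e-03,
       -3.04006084e-04, -1.43482765e-03,  1.21362849e-03]), 'tau': array([-1.91855215e-03, -5.39936364e+01, -1.26839686e+00, -1.58719182e+01,
        9.26957116e-03,  6.49884576e-03,  1.60244085e-06]), 'tool_pos': array([0.27994526, 0.55820985, 0.20426113]), 'tool_rot': array([ 0.6019816 ,  0.37102688, -0.37182604, -0.60141716]), 'force': array([0.19511337, 0.70671841, 0.49915295]), 'torque': array([-0.07962702,  0.04261814,  0.0064294 ]), 'finger_gap': 0.9942517826737156}
0.0187
[[ 0.448 -0.001 -0.894]
 [ 0.894 -0.001  0.448]
 [-0.001 -1.    -0.   ]]
scene [-0.264  0.453  0.666]
top [0.27  0.075 1.569]
wrist [0.218 0.59  0.374]
```

```bash
ls pics
```

```text
scene0.pkl
scene0.png
top0.pkl
top0.png
wrist0.pkl
wrist0.png
```

View pics/scene0.png

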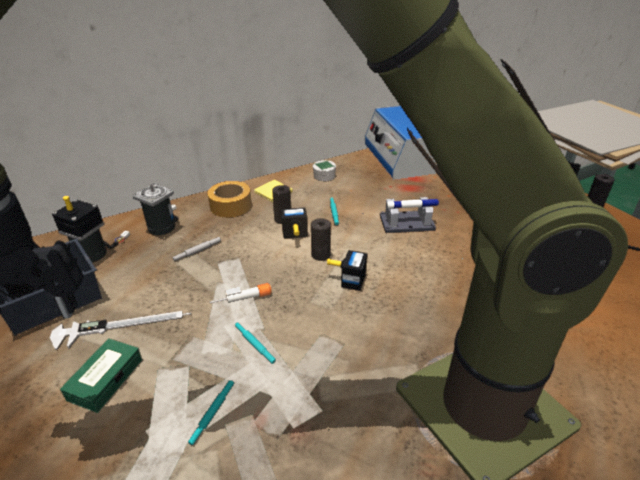

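View pics/top0.png

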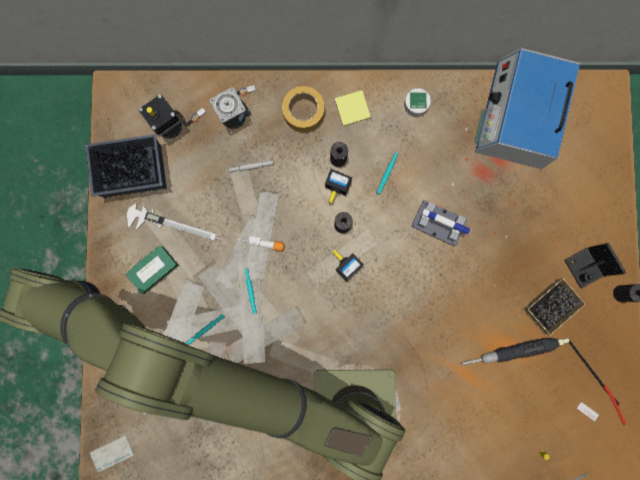

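View pics/wrist0.png

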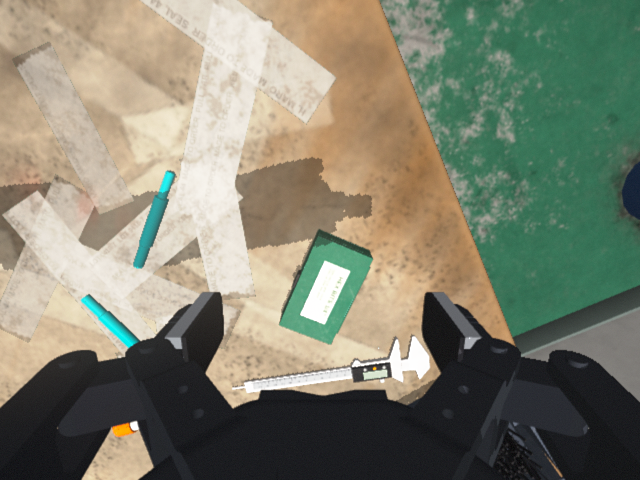

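Top view (x up, y left): the shaft is at about (251,166), the deburring tool at (265,243), the marker on the stand at (441,222), and the row of parts runs through (340,150) to (348,267). I'll enlarge these for closer readings.

```bash
python3 - <<'E'
from h import *
crop('top0',400,190,480,250,10,'c1'); crop('top0',210,135,290,195,10,'c2'); crop('top0',300,130,400,290,5,'c3')
E
```

```text
(no output)
```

View pics/c1.png

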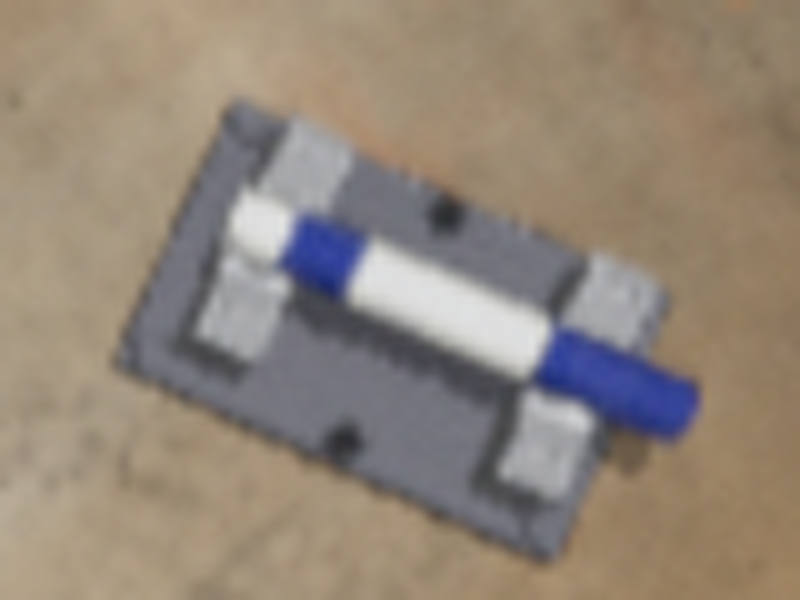

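View pics/c2.png

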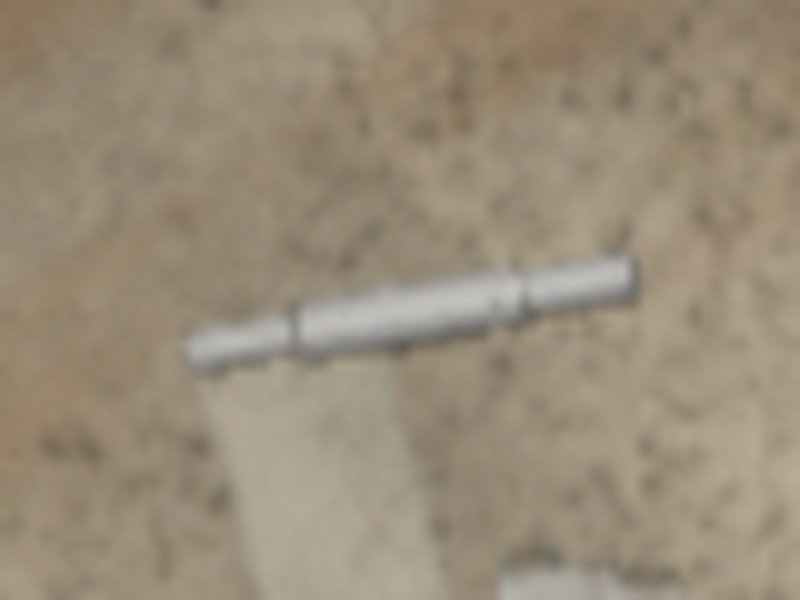

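View pics/c3.png

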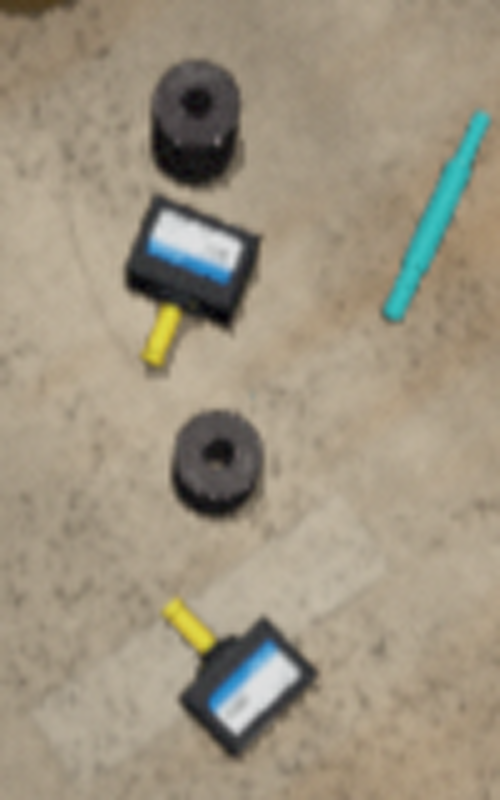

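```bash
python3 - <<'E'
from h import *
p=ld('top0')
f=lambda x0,y0,s,u,v,z: ray(p,x0+(u+.5)/s-.5,y0+(v+.5)/s-.5,z)[:2]
g=lambda u,v,z:f(400,190,10,u,v,z)
c=[g(*q,.012) for q in((237,100),(668,290),(552,560),(118,365))]
print('plate',np.round(c,4),'mid',np.mean(c,0).round(4))
for a,b in((0,1),(3,2),(3,0),(2,1)):
    d=c[b]-c[a]; print(np.linalg.norm(d).round(4),np.degrees(np.arctan2(d[1],d[0])).round(1))
b=[g(*q,.06) for q in((295,118),(355,150),(255,358),(195,330),(605,250),(667,290),(560,497),(500,470))]
print('blocks',np.mean(b,0).round(4), np.mean(b[:4],0).round(4),np.mean(b[4:],0).round(4))
d=np.mean(b[:4],0)-np.mean(b[4:],0);print(np.linalg.norm(d),np.degrees(np.arctan2(d[1],d[0])))
m=[g(230,222,.057),g(692,410,.057)];print('marker',np.mean(m,0).round(4),np.linalg.norm(m[0]-m[1]),m)
d=m[0]-m[1];print(np.degrees(np.arctan2(d[1],d[0])))
h=lambda u,v,z:f(210,135,10,u,v,z)
m=[h(186,350,.0075),h(635,276,.0075)];d=m[0]-m[1];print('shaft',np.mean(m,0).round(4),np.linalg.norm(d),np.degrees(np.arctan2(d[1],d[0])))
k=lambda u,v,z:f(300,130,5,u,v,z)
for n,u,v,z in(('b2',196,98,.089),('gh2',197,245,.06),('b1',219,450,.088),('gh1',250,690,.06)): print(n,k(u,v,z).round(3))
print('turq',ray(p,387,173,0).round(3), 'deb',ray(p,267,243,0).round(3),'ring',ray(p,303,107,0),'white',ray(p,418,100,0),'box',ray(p,487,150,0))
E
```

```text
plate [[ 0.5413 -0.1819]
 [ 0.4907 -0.2934]
 [ 0.4201 -0.2615]
 [ 0.4715 -0.1495]] mid [ 0.4809 -0.2216]
0.1225 -114.4
0.1232 -114.7
0.0769 -24.9
0.0776 -24.3
blocks [ 0.4796 -0.2215] [ 0.4973 -0.1829] [ 0.4619 -0.2601]
0.08486847801771935 65.36195218206463
marker [ 0.4779 -0.2301] 0.12570202935750222 [array([ 0.50212731, -0.1720843 ]), array([ 0.45371952, -0.28809157])]
67.35008111971867
shaft [0.6335 0.2711] 0.1198160471911013 99.36097311713401
b2 [0.656 0.04 ]
gh2 [0.588 0.039]
b1 [0.478 0.03 ]
gh1 [0.361 0.014]
turq [ 0.615 -0.089  0.   ] deb [0.43  0.227 0.   ] ring [0.79494657 0.13329161 0.        ] white [ 0.8133105  -0.17480298  0.        ] box [ 0.67612029 -0.35586747  0.        ]
```

```bash
cat >> h.py <<'E'
def plan(*wps):
    s=sensors.observe(); R=Ro.from_quat(s['tool_rot']).as_matrix(); P=np.array(s['tool_pos'])
    y0=np.degrees(np.arctan2(R[1,0],R[0,0]))
    print('t',s['time'],'tcp',P.round(4),'yaw',round(y0,2),'F',np.array(s['force']).round(2),'gap',round(s['finger_gap'],3),'tilt',R[2].round(4),'q',np.round(s['joint_positions'],2))
    for x,y,z,yaw in wps:
        d=R.T@(np.array([x,y,z])-P)/.3
        t=-((yaw-y0+180)%360-180)/90
        print('tx %.4f ty %.4f tz %.4f turn %.4f'%(*d,t), 'rows>=%.1f'%max(np.linalg.norm(d)*6,abs(t)*90/8.59))
E
python3 -c "
from h import *
plan((.45,.32,.22,35))"
```

```text
t 0.15 tcp [0.2799 0.5582 0.2043] yaw 63.37 F [0.2  0.71 0.5 ] gap 0.994 tilt [-1.4e-03 -1.0e+00 -1.0e-04] q [-1.07  0.69 -0.19  1.57  0.16  0.9  -0.22]
tx -0.4559 ty -0.0518 tz -0.8626 turn 0.3153 rows>=5.9
```

>>> {"api": "play_rows", "payload": {"deltas": [{"tx": -0.115, "ty": -0.013, "tz": -0.215, "turn": 0.08}, {"tx": -0.23, "ty": -0.026, "tz": -0.43, "turn": 0.16}, {"tx": -0.345, "ty": -0.04, "tz": -0.65, "turn": 0.24}, {"tx": -0.456, "ty": -0.052, "tz": -0.863, "turn": 0.315}, {"tx": -0.456, "ty": -0.052, "tz": -0.863, "turn": 0.315}, {"tx": -0.456, "ty": -0.052, "tz": -0.863, "turn": 0.315}, {"tx": -0.456, "ty": -0.052, "tz": -0.863, "turn": 0.315}, {"tx": -0.456, "ty": -0.052, "tz": -0.863, "turn": 0.315}]}}

```text
validation failed for argument at $.de...
```

```bash
python3 -c "
from h import *
plan((.52,.05,.22,5))"
```

```text
t 0.15 tcp [0.2799 0.5582 0.2043] yaw 63.37 F [0.2  0.71 0.5 ] gap 0.994 tilt [-1.4e-03 -1.0e+00 -1.0e-04] q [-1.07  0.69 -0.19  1.57  0.16  0.9  -0.22]
tx -1.1558 ty -0.0507 tz -1.4745 turn 0.6486 rows>=11.2
```

>>> {"api": "play_rows", "payload": {"deltas": [{"tx": -0.115, "ty": -0.013, "tz": -0.215, "turn": 0.08, "gripper": 1}, {"tx": -0.23, "ty": -0.026, "tz": -0.43, "turn": 0.16, "gripper": 1}, {"tx": -0.345, "ty": -0.04, "tz": -0.65, "turn": 0.24, "gripper": 1}, {"tx": -0.456, "ty": -0.052, "tz": -0.863, "turn": 0.315, "gripper": 1}, {"tx": -0.456, "ty": -0.052, "tz": -0.863, "turn": 0.315, "gripper": 1}, {"tx": -0.456, "ty": -0.052, "tz": -0.863, "turn": 0.315, "gripper": 1}, {"tx": -0.456, "ty": -0.052, "tz": -0.863, "turn": 0.315, "gripper": 1}, {"tx": -0.456, "ty": -0.052, "tz": -0.863, "turn": 0.315, "gripper": 1}]}}

```text
time: 0.95
tool_pos: [0.4507, 0.3188, 0.22]
tool_rot: [0.675, 0.211, -0.212, -0.674]
force: [-1.0, 0.6, -0.2]
finger_gap: 1.002
```

```bash
python3 -c "
from h import *
plan((.52,.05,.22,5))"
```

```text
t 0.95 tcp [0.4507 0.3188 0.22  ] yaw 34.85 F [-0.98  0.58 -0.22] gap 1.002 tilt [-1.5e-03 -1.0e+00 -8.0e-04] q [-0.65  0.57 -0.09  1.77  0.07  0.8  -0.16]
tx -0.3224 ty 0.0011 tz -0.8673 turn 0.3317 rows>=5.6
```

>>> {"api": "play_rows", "payload": {"deltas": [{"tx": -0.08, "ty": 0, "tz": -0.215, "turn": 0.083, "gripper": 1}, {"tx": -0.16, "ty": 0, "tz": -0.43, "turn": 0.166, "gripper": 1}, {"tx": -0.24, "ty": 0, "tz": -0.65, "turn": 0.25, "gripper": 1}, {"tx": -0.322, "ty": 0, "tz": -0.867, "turn": 0.332, "gripper": 1}, {"tx": -0.322, "ty": 0, "tz": -0.867, "turn": 0.332, "gripper": 1}, {"tx": -0.322, "ty": 0, "tz": -0.867, "turn": 0.332, "gripper": 1}, {"tx": -0.322, "ty": 0, "tz": -0.867, "turn": 0.332, "gripper": 1}]}}

```text
time: 1.65
tool_pos: [0.5207, 0.0464, 0.2202]
tool_rot: [0.708, 0.029, -0.029, -0.705]
force: [-0.2, 0.0, 0.4]
finger_gap: 1.001
```

```bash
python3 -c "
from h import *
plan((.479,-.227,.20,-23.5))"
```

```text
t 1.65 tcp [0.5207 0.0464 0.2202] yaw 4.65 F [-0.22  0.04  0.4 ] gap 1.001 tilt [-6.0e-04 -1.0e+00 -3.7e-03] q [-0.21  0.53  0.04  1.86 -0.03  0.75 -0.07]
tx -0.2125 ty 0.0708 tz -0.8967 turn 0.3128 rows>=5.5
```

>>> {"api": "play_rows", "payload": {"deltas": [{"tx": -0.053, "ty": 0.018, "tz": -0.225, "turn": 0.08, "gripper": 1}, {"tx": -0.106, "ty": 0.035, "tz": -0.45, "turn": 0.16, "gripper": 1}, {"tx": -0.16, "ty": 0.053, "tz": -0.675, "turn": 0.24, "gripper": 1}, {"tx": -0.2125, "ty": 0.071, "tz": -0.897, "turn": 0.313, "gripper": 1}, {"tx": -0.2125, "ty": 0.071, "tz": -0.897, "turn": 0.313, "gripper": 1}, {"tx": -0.2125, "ty": 0.071, "tz": -0.897, "turn": 0.313, "gripper": 1}, {"tx": -0.2125, "ty": 0.071, "tz": -0.897, "turn": 0.313, "gripper": 1}, {"tx": -0.2125, "ty": 0.071, "tz": -0.897, "turn": 0.313, "gripper": 1}]}}

```text
time: 2.45
tool_pos: [0.4798, -0.2249, 0.1996]
tool_rot: [0.693, -0.143, 0.143, -0.692]
force: [0.4, 1.5, 0.4]
finger_gap: 1.005
```

```bash
python3 -c "
from h import *
plan((.478,-.227,.038,-23.5))
snap('wrist','w1')"
```

```text
t 2.45 tcp [ 0.4798 -0.2249  0.1996] yaw -23.4 F [0.41 1.53 0.37] gap 1.005 tilt [ 4.0e-04 -1.0e+00 -1.8e-03] q [ 0.26  0.57  0.15  1.87 -0.12  0.71  0.07]
tx -0.0031 ty 0.5386 tz -0.0078 turn 0.0012 rows>=3.2
```

View pics/w1.png

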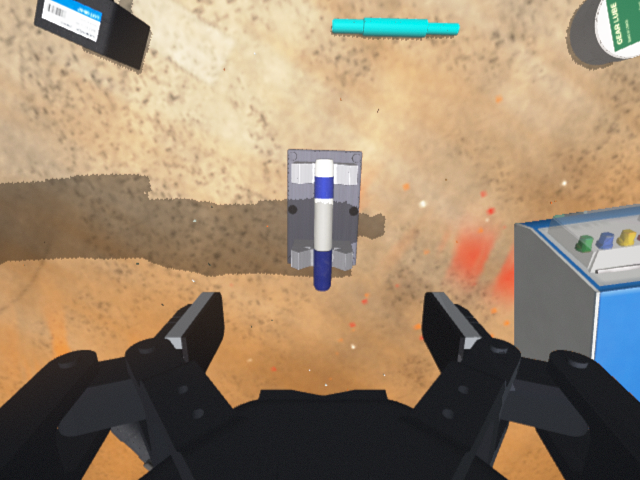

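The wrist view shows the stand spanning (288–362, 150–270) with the marker vertical around x≈323, tip at (324,160) and the other end at (322,290). I'll enlarge it to measure more closely.

```bash
python3 -c "
from h import *
crop('w1',265,140,385,300,5,'c4')"
```

```text
(no output)
```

View pics/c4.png

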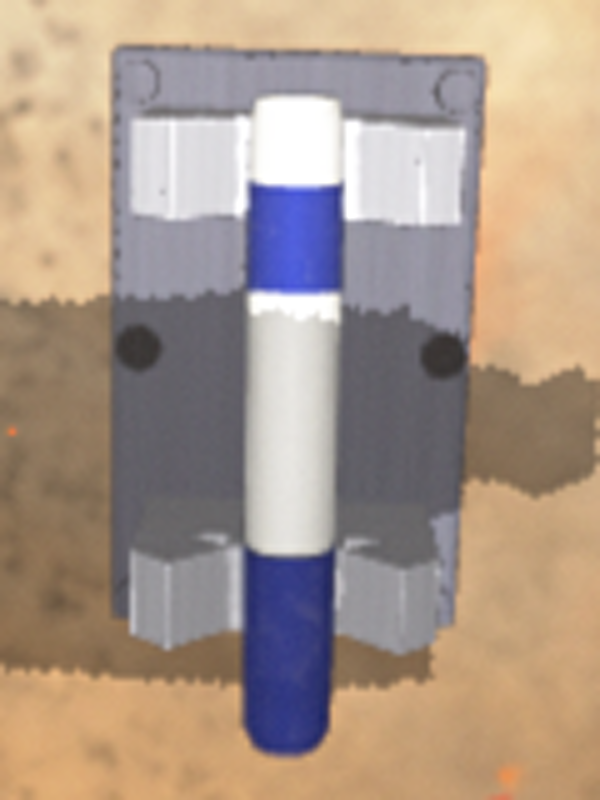

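```bash
python3 - <<'E'
from h import *
p=ld('w1')
print('cam',(-np.array(p['R']).T@p['t']).round(3), p['R'][2].round(3))
g=lambda u,v,z: ray(p,265+(u+.5)/5-.5,140+(v+.5)/5-.5,z)[:2]
c=[g(*q,.012) for q in((112,45),(487,57),(450,630),(112,615))]
print('plate',np.round(c,4),'mid',np.mean(c,0).round(4))
for a,b in((0,1),(3,2),(3,0),(2,1)):
    d=c[b]-c[a]; print(np.linalg.norm(d).round(4),np.degrees(np.arctan2(d[1],d[0])).round(1))
m=[g(298,96,.057),g(287,755,.057)];d=m[0]-m[1];print('marker',np.mean(m,0).round(4),np.linalg.norm(d),np.degrees(np.arctan2(d[1],d[0])))
# predict stand points
import itertools
def P(x,y,z,o,a):
    a=np.radians(a); Y=np.array([np.cos(a),np.sin(a)]);X=np.array([Y[1],-Y[0]])
    q=np.r_[np.array(o)+x*X+y*Y,z]; uv=proj(p,q); return ((uv-[265,140]+.5)*5-.5)
im=cv2.imread('pics/c4.png')
for y in(33,51,-33,-51):
  for x in(-31,-23,23,31):
    u=P(x/1e3,y/1e3,.06,(.4803,-.2216),65.5); cv2.circle(im,tuple(int(k) for k in u),3,(0,0,255),-1)
for x,y in((39,63),(-39,63),(39,-63),(-39,-63)):
    u=P(x/1e3,y/1e3,.012,(.4803,-.2216),65.5); cv2.circle(im,tuple(int(k) for k in u),3,(0,255,0),-1)
cv2.imwrite('pics/c5.png',im)
E
```

```text
cam [ 0.506 -0.161  0.369] [-0.107 -0.249 -0.963]
plate [[ 0.4715 -0.1495]
 [ 0.5417 -0.1824]
 [ 0.4877 -0.2963]
 [ 0.4187 -0.2625]] mid [ 0.4799 -0.2227]
0.0775 -25.2
0.0768 -26.1
0.1248 64.9
0.126 64.6
marker [ 0.4764 -0.2318] 0.1302188647997369 65.69303032007947
```

View pics/c5.png

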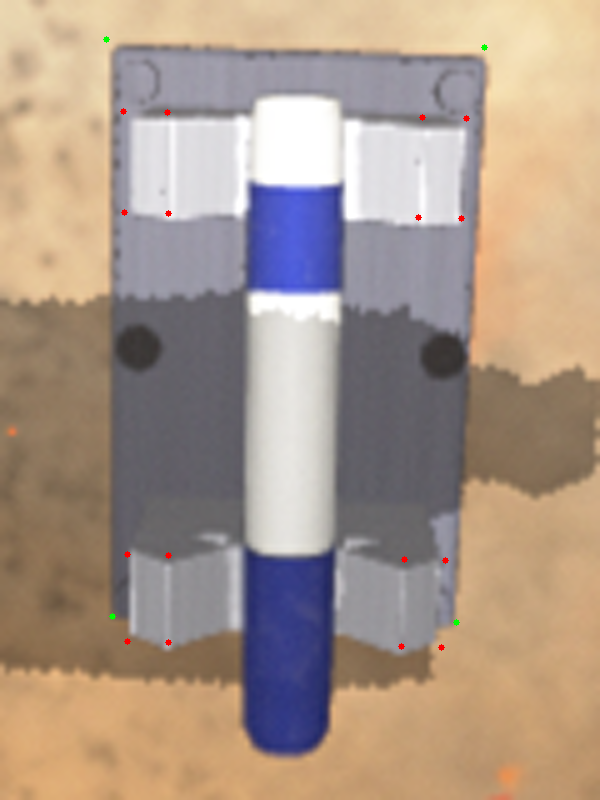

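>>> {"api": "play_rows", "payload": {"deltas": [{"tx": 0, "ty": 0.12, "tz": -0.01, "turn": 0.01, "gripper": 0.7}, {"tx": 0, "ty": 0.24, "tz": -0.012, "turn": 0.01, "gripper": 0.7}, {"tx": 0, "ty": 0.36, "tz": -0.012, "turn": 0.01, "gripper": 0.7}, {"tx": -0.003, "ty": 0.46, "tz": -0.012, "turn": 0.01, "gripper": 0.7}, {"tx": -0.003, "ty": 0.538, "tz": -0.012, "turn": 0.01, "gripper": 0.7}, {"tx": -0.003, "ty": 0.538, "tz": -0.012, "turn": 0.01, "gripper": 0.7}, {"tx": -0.003, "ty": 0.538, "tz": -0.012, "turn": 0.01, "gripper": 0.7}, {"tx": -0.003, "ty": 0.538, "tz": -0.012, "turn": 0.01, "gripper": 0.7}], "force": 30}}

```text
time: 3.3
tool_pos: [0.4793, -0.2265, 0.0396]
tool_rot: [0.692, -0.147, 0.149, -0.691]
force: [-0.5, 0.3, 1.2]
finger_gap: 0.701
```

```bash
python3 -c "
from h import *
plan((.4775,-.228,.038,-24.2))
snap('wrist','w2')"
```

```text
t 3.3 tcp [ 0.4793 -0.2265  0.0396] yaw -24.1 F [-0.54  0.28  1.2 ] gap 0.701 tilt [ 2.8e-03 -1.0e+00 -8.0e-04] q [ 0.31  0.84  0.07  1.99 -0.17  0.32  0.1 ]
tx -0.0034 ty 0.0052 tz -0.0070 turn 0.0011 rows>=0.1
```

View pics/w2.png

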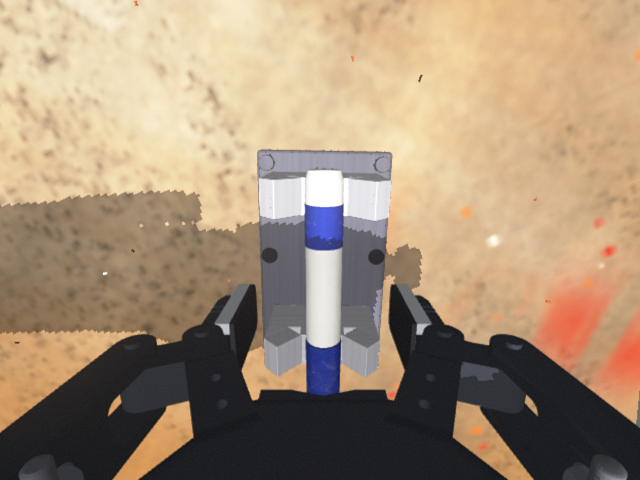

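```bash
python3 -c "
from h import *
p=ld('w2'); s=sensors.observe(); R=Ro.from_quat(s['tool_rot']).as_matrix(); P=np.array(s['tool_pos'])
for dx in(-.03,0,.03):
  for k in (0,-.019): print(dx,k,proj(p,P+R@[dx,k,0]).round(1))
for y in(33,-33,-51,51):
  a=np.radians(65.2);print(y,proj(p,np.r_[.480+y/1e3*np.cos(a),-.2222+y/1e3*np.sin(a),.06]).round(1))
"
```

```text
-0.03 0 [269.6 278.1]
-0.03 -0.019 [263.7 292.8]
0 0 [324.6 278.1]
0 -0.019 [324.8 292.9]
0.03 0 [379.6 278.1]
0.03 -0.019 [385.9 292.9]
33 [323.4 218.4]
-33 [321.7 345.1]
-51 [321.3 375.2]
51 [323.9 178.5]
```

>>> {"api": "play_rows", "payload": {"deltas": [{"tx": -0.002, "ty": 0.003, "tz": 0, "turn": 0, "gripper": 0.1}, {"tx": -0.002, "ty": 0.003, "tz": 0, "turn": 0, "gripper": 0}, {"tx": -0.002, "ty": 0.003, "tz": 0, "turn": 0, "gripper": 0}, {"tx": -0.002, "ty": 0.003, "tz": 0, "turn": 0, "gripper": 0}, {"tx": -0.002, "ty": 0.003, "tz": 0, "turn": 0, "gripper": 0}, {"tx": -0.002, "ty": 0.003, "tz": 0, "turn": 0, "gripper": 0}, {"tx": -0.002, "ty": 0.003, "tz": 0, "turn": 0, "gripper": 0}, {"tx": -0.002, "ty": 0.003, "tz": 0, "turn": 0, "gripper": 0}], "force": 30}}

```text
time: 4.15
tool_pos: [0.4792, -0.2268, 0.0393]
tool_rot: [0.692, -0.146, 0.149, -0.691]
force: [-0.3, 0.2, 6.3]
finger_gap: 0.182
```

```bash
python3 -c "
from h import *
plan((.4775,-.228,.16,-24.2))"
```

```text
t 4.15 tcp [ 0.4792 -0.2268  0.0393] yaw -24.13 F [-0.35  0.22  6.26] gap 0.182 tilt [ 4.2e-03 -1.0e+00 -8.0e-04] q [ 0.31  0.84  0.07  1.99 -0.17  0.32  0.1 ]
tx -0.0017 ty -0.4024 tz -0.0063 turn 0.0008 rows>=2.4
```

The marker is gripped 18 mm up from the fingertips, so it couldn't reach the table. I'll regrip it nearer the tips before lifting.

>>> {"api": "play_rows", "payload": {"deltas": [{"tx": -0.002, "ty": 0.003, "tz": 0, "turn": 0, "gripper": 0.45}, {"tx": -0.002, "ty": 0.003, "tz": 0, "turn": 0, "gripper": 0.45}, {"tx": -0.002, "ty": 0.003, "tz": 0, "turn": 0, "gripper": 0.45}, {"tx": -0.004, "ty": -0.02, "tz": -0.015, "turn": 0, "gripper": 0.45}, {"tx": -0.004, "ty": -0.04, "tz": -0.015, "turn": 0, "gripper": 0.45}, {"tx": -0.004, "ty": -0.04, "tz": -0.015, "turn": 0, "gripper": 0.45}, {"tx": -0.004, "ty": -0.04, "tz": -0.015, "turn": 0, "gripper": 0.3}, {"tx": -0.004, "ty": -0.04, "tz": -0.015, "turn": 0, "gripper": 0}, {"tx": -0.004, "ty": -0.04, "tz": -0.015, "turn": 0, "gripper": 0}, {"tx": -0.004, "ty": -0.04, "tz": -0.015, "turn": 0, "gripper": 0}, {"tx": -0.004, "ty": -0.04, "tz": -0.015, "turn": 0, "gripper": 0}, {"tx": -0.004, "ty": -0.04, "tz": -0.015, "turn": 0, "gripper": 0}, {"tx": -0.004, "ty": -0.04, "tz": -0.015, "turn": 0, "gripper": 0}], "force": 30}}

```text
time: 5.45
tool_pos: [0.4761, -0.2304, 0.0513]
tool_rot: [0.692, -0.146, 0.149, -0.691]
force: [0.9, 0.4, 0.0]
finger_gap: -0.003
```

```bash
python3 -c "
from h import *
plan((.4775,-.228,.16,-24.2))
p=ld('top0');print(proj(p,(.45,-.40,0)),proj(p,(.47,-.34,0)),proj(p,(.43,-.46,0)))
snap('wrist','w3')"
```

```text
t 5.45 tcp [ 0.4761 -0.2304  0.0513] yaw -24.14 F [0.86 0.36 0.01] gap -0.003 tilt [ 4.2e-03 -1.0e+00 -8.0e-04] q [ 0.32  0.81  0.08  1.99 -0.16  0.34  0.1 ]
tx 0.0023 ty -0.3624 tz 0.0089 turn 0.0007 rows>=2.2
[506.27129877 234.4536243 ] [483.20140709 226.96273007] [529.39223081 241.96109156]
```

View pics/w3.png

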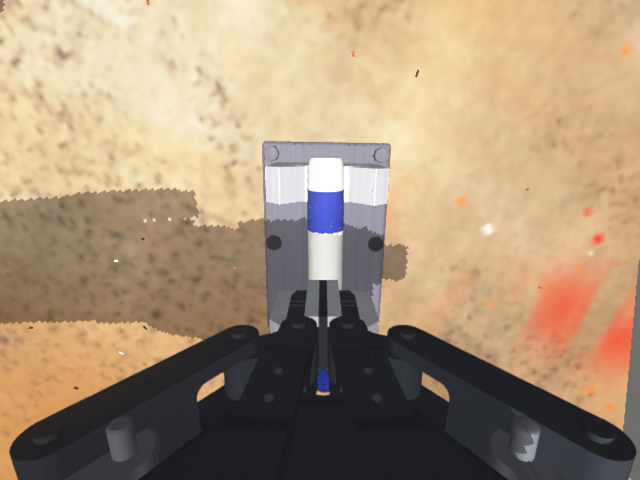

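The jaws shut completely, so at that height they slid off over the marker, which is still in its notches. I'll open and go down to an intermediate depth.

>>> {"api": "play_rows", "payload": {"deltas": [{"tx": 0, "ty": -0.02, "tz": 0, "turn": 0, "gripper": 0.3}, {"tx": 0, "ty": -0.04, "tz": 0, "turn": 0, "gripper": 0.5}, {"tx": 0, "ty": -0.04, "tz": 0, "turn": 0, "gripper": 0.5}, {"tx": 0, "ty": -0.04, "tz": 0, "turn": 0, "gripper": 0.5}, {"tx": 0, "ty": -0.02, "tz": 0, "turn": 0, "gripper": 0.5}, {"tx": 0, "ty": 0.0, "tz": 0, "turn": 0, "gripper": 0.5}, {"tx": 0, "ty": 0.023, "tz": 0, "turn": 0, "gripper": 0.5}, {"tx": 0, "ty": 0.023, "tz": 0, "turn": 0, "gripper": 0.4}, {"tx": 0, "ty": 0.023, "tz": 0, "turn": 0, "gripper": 0.2}, {"tx": 0, "ty": 0.023, "tz": 0, "turn": 0, "gripper": 0}, {"tx": 0, "ty": 0.023, "tz": 0, "turn": 0, "gripper": 0}, {"tx": 0, "ty": 0.023, "tz": 0, "turn": 0, "gripper": 0}, {"tx": 0, "ty": 0.023, "tz": 0, "turn": 0, "gripper": 0}, {"tx": 0, "ty": 0.023, "tz": 0, "turn": 0, "gripper": 0}], "force": 25}}

```text
time: 6.9
tool_pos: [0.4762, -0.2304, 0.0445]
tool_rot: [0.692, -0.146, 0.149, -0.691]
force: [0.0, -0.2, -0.4]
finger_gap: 0.001
```

```bash
python3 -c "
from h import *
plan((.4775,-.228,.16,-24.2))
snap('wrist','w4')"
```

```text
t 6.9 tcp [ 0.4762 -0.2304  0.0445] yaw -24.13 F [ 0.04 -0.24 -0.45] gap 0.001 tilt [ 4.4e-03 -1.0e+00 -8.0e-04] q [ 0.32  0.83  0.07  1.99 -0.16  0.33  0.1 ]
tx 0.0023 ty -0.3851 tz 0.0088 turn 0.0007 rows>=2.3
```

View pics/w4.png

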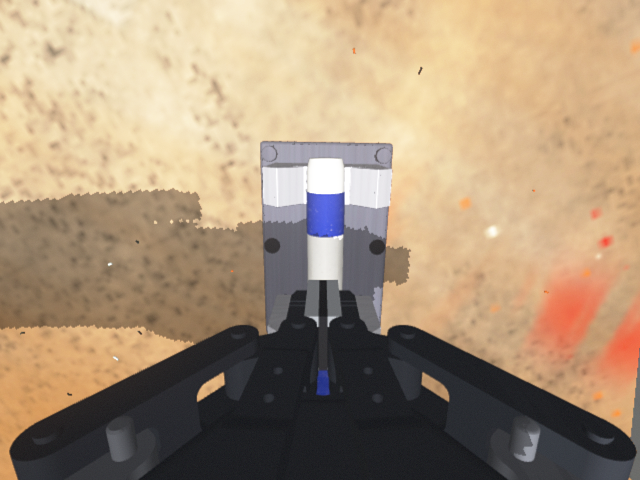

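```bash
python3 -c "
from h import *
im,p=snap('scene','s1'); s=sensors.observe(); R=Ro.from_quat(s['tool_rot']).as_matrix(); P=np.array(s['tool_pos'])
print(proj(p,P),proj(p,P+[0,0,.02]),proj(p,P+[0,0,.1]))
print(proj(p,(.480,-.2222,.06)),proj(p,(.480,-.2222,.0)))
crop('s1',360,140,460,240,7,'c6')
im,p=snap('top','t1');print(proj(p,P))
"
```

```text
[411.51993622 208.70554315] [412.43967025 201.75219087] [416.31633697 172.44390315]
[408.58993623 203.4960096 ] [406.00583516 223.85144108]
[444.78412044 222.46944781]
```

View pics/c6.png

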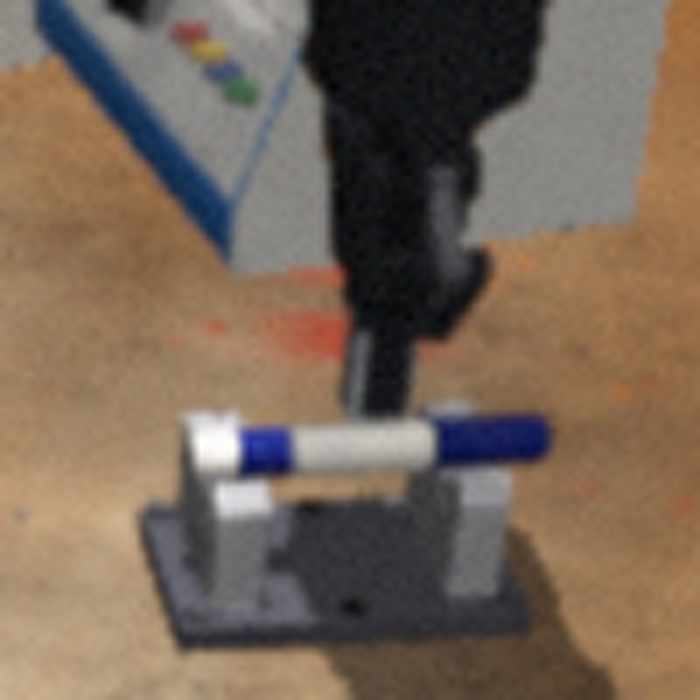

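View pics/s1.png

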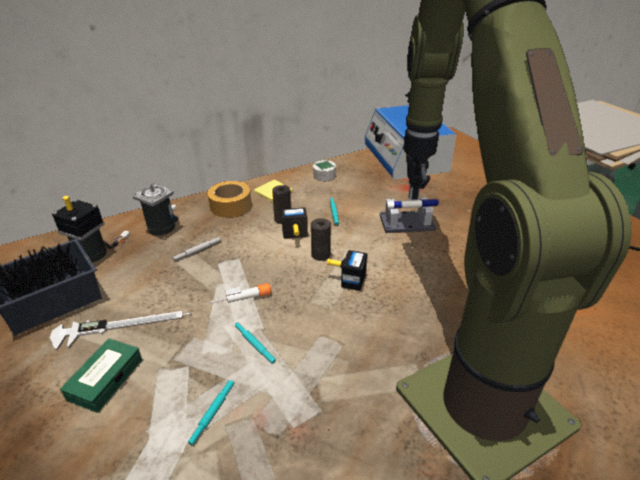

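The scene view shows the fingertips ending at the marker's upper edge, near crop (375,415). The reported TCP projects about 66 crop px lower, so the real tips sit about 20 mm short of it. That explains the missed closes, and I'll grip about 17 mm lower.

>>> {"api": "play_rows", "payload": {"deltas": [{"tx": 0, "ty": -0.02, "tz": 0, "turn": 0, "gripper": 0.3}, {"tx": 0, "ty": -0.03, "tz": 0, "turn": 0, "gripper": 0.5}, {"tx": 0, "ty": -0.03, "tz": 0, "turn": 0, "gripper": 0.5}, {"tx": 0, "ty": -0.03, "tz": 0, "turn": 0, "gripper": 0.5}, {"tx": 0, "ty": 0.0, "tz": 0, "turn": 0, "gripper": 0.5}, {"tx": 0, "ty": 0.03, "tz": 0, "turn": 0, "gripper": 0.5}, {"tx": 0, "ty": 0.058, "tz": 0, "turn": 0, "gripper": 0.5}, {"tx": 0, "ty": 0.058, "tz": 0, "turn": 0, "gripper": 0.4}, {"tx": 0, "ty": 0.058, "tz": 0, "turn": 0, "gripper": 0.2}, {"tx": 0, "ty": 0.058, "tz": 0, "turn": 0, "gripper": 0}, {"tx": 0, "ty": 0.058, "tz": 0, "turn": 0, "gripper": 0}, {"tx": 0, "ty": 0.058, "tz": 0, "turn": 0, "gripper": 0}, {"tx": 0, "ty": 0.058, "tz": 0, "turn": 0, "gripper": 0}], "force": 25}}

```text
time: 8.35
tool_pos: [0.4764, -0.2305, 0.0272]
tool_rot: [0.692, -0.146, 0.149, -0.691]
force: [-0.0, -0.3, -0.5]
finger_gap: 0.207
```

```bash
python3 -c "
from h import *
plan((.4762,-.2304,.15,-24.2))
"
```

```text
t 8.35 tcp [ 0.4764 -0.2305  0.0272] yaw -24.13 F [-0.03 -0.29 -0.5 ] gap 0.207 tilt [ 4.6e-03 -1.0e+00 -8.0e-04] q [ 0.32  0.86  0.06  1.99 -0.17  0.29  0.11]
tx 0.0013 ty -0.4093 tz -0.0003 turn 0.0008 rows>=2.5
```

Gap 0.207 is about 17.6 mm, a full-diameter grip. Lifting gently.

>>> {"api": "play_rows", "payload": {"deltas": [{"tx": 0, "ty": -0.03, "tz": 0, "turn": 0, "gripper": 0}, {"tx": 0, "ty": -0.08, "tz": 0, "turn": 0, "gripper": 0}, {"tx": 0, "ty": -0.15, "tz": 0, "turn": 0, "gripper": 0}, {"tx": 0, "ty": -0.22, "tz": 0, "turn": 0, "gripper": 0}, {"tx": 0, "ty": -0.3, "tz": 0, "turn": 0, "gripper": 0}, {"tx": 0, "ty": -0.33, "tz": 0, "turn": 0, "gripper": 0}, {"tx": 0, "ty": -0.33, "tz": 0, "turn": 0, "gripper": 0}]}}

```text
time: 9.05
tool_pos: [0.4769, -0.2306, 0.1276]
tool_rot: [0.692, -0.145, 0.15, -0.691]
force: [-0.2, 0.1, -0.4]
finger_gap: 0.207
```

```bash
python3 -c "
from h import *
plan((.45,-.40,.12,-24.2),(.45,-.40,.0,-24.2))
snap('wrist','w5')
snap('scene','s2');crop('s2',360,100,480,240,6,'c7')"
```

```text
t 9.05 tcp [ 0.4769 -0.2306  0.1276] yaw -24.13 F [-0.24  0.09 -0.38] gap 0.207 tilt [ 7.7e-03 -1.0e+00 -7.0e-04] q [ 0.29  0.68  0.12  1.95 -0.15  0.51  0.09]
tx 0.1488 ty 0.0269 tz -0.5518 turn 0.0008 rows>=3.4
tx 0.1458 ty 0.4269 tz -0.5515 turn 0.0008 rows>=4.3
```

View pics/w5.png

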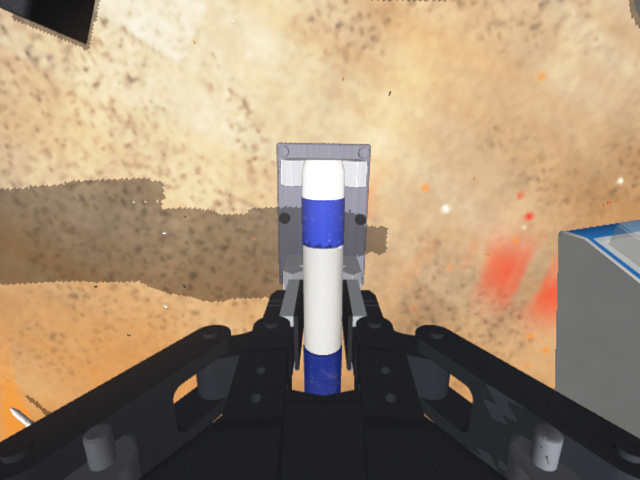

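View pics/c7.png

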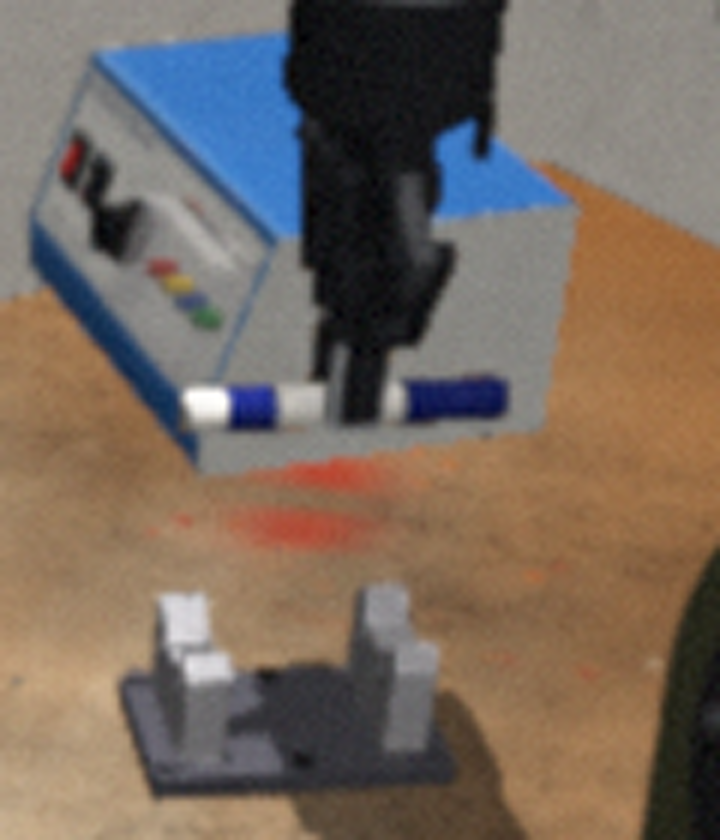

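The marker is held level, clear of the stand, with the tips flush with its underside. Now to the bare spot at (0.45,-0.40).

>>> {"api": "play_rows", "payload": {"deltas": [{"tx": 0.037, "ty": 0, "tz": -0.135, "turn": 0, "gripper": 0}, {"tx": 0.075, "ty": 0, "tz": -0.27, "turn": 0, "gripper": 0}, {"tx": 0.11, "ty": 0.02, "tz": -0.41, "turn": 0, "gripper": 0}, {"tx": 0.148, "ty": 0.04, "tz": -0.55, "turn": 0, "gripper": 0}, {"tx": 0.148, "ty": 0.12, "tz": -0.55, "turn": 0, "gripper": 0}, {"tx": 0.148, "ty": 0.22, "tz": -0.55, "turn": 0, "gripper": 0}, {"tx": 0.148, "ty": 0.32, "tz": -0.55, "turn": 0, "gripper": 0}, {"tx": 0.148, "ty": 0.4, "tz": -0.55, "turn": 0, "gripper": 0}, {"tx": 0.148, "ty": 0.44, "tz": -0.55, "turn": 0, "gripper": 0}, {"tx": 0.148, "ty": 0.46, "tz": -0.55, "turn": 0, "gripper": 0}, {"tx": 0.148, "ty": 0.46, "tz": -0.55, "turn": 0, "gripper": 0}]}}

```text
time: 10.25
tool_pos: [0.4488, -0.3987, -0.0126]
tool_rot: [0.692, -0.147, 0.149, -0.691]
force: [-0.4, -0.4, -0.7]
finger_gap: 0.211
```

```bash
python3 -c "
from h import *
plan((.45,-.40,-.021,-24.2))
im,p=snap('wrist','w6')
snap('scene','s3');crop('s3',380,120,500,240,6,'c8')"
```

```text
t 10.25 tcp [ 0.4488 -0.3987 -0.0126] yaw -24.13 F [-0.45 -0.41 -0.73] gap 0.211 tilt [ 2.7e-03 -1.0e+00 -4.0e-04] q [ 0.62  0.97  0.05  1.78 -0.11  0.39  0.33]
tx 0.0053 ty 0.0281 tz -0.0022 turn 0.0008 rows>=0.2
```

View pics/c8.png

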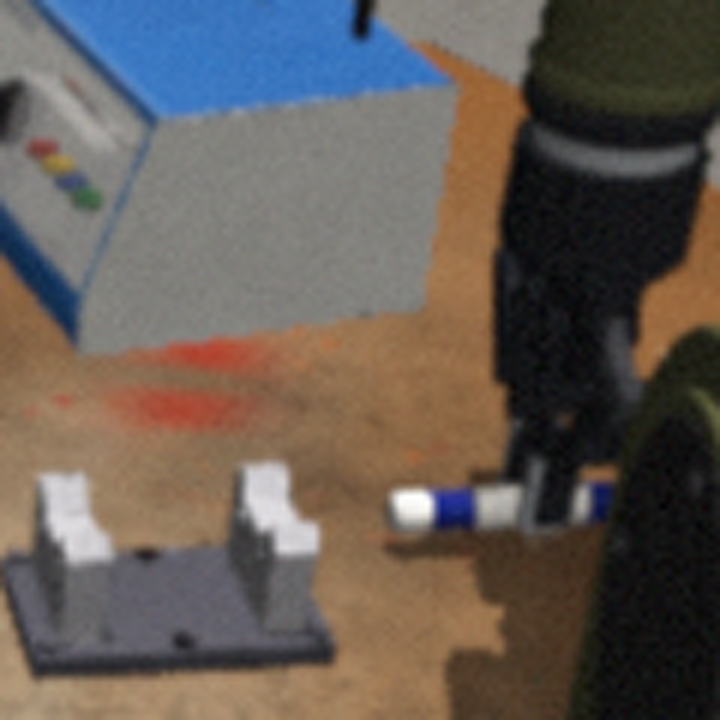

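View pics/w6.png

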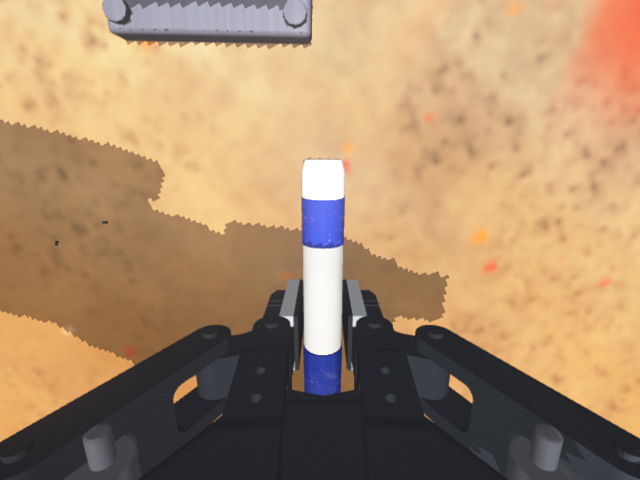

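It's still just above the table, so I'll creep down to contact.

>>> {"api": "play_rows", "payload": {"deltas": [{"tx": 0, "ty": 0.008, "tz": 0, "turn": 0, "gripper": 0}, {"tx": 0, "ty": 0.016, "tz": 0, "turn": 0, "gripper": 0}, {"tx": 0, "ty": 0.022, "tz": 0, "turn": 0, "gripper": 0}, {"tx": 0, "ty": 0.025, "tz": 0, "turn": 0, "gripper": 0}, {"tx": 0, "ty": 0.025, "tz": 0, "turn": 0, "gripper": 0}]}}

```text
time: 10.85
tool_pos: [0.4496, -0.3994, -0.0187]
tool_rot: [0.692, -0.146, 0.149, -0.691]
force: [-0.3, 0.3, 0.1]
finger_gap: 0.203
```

>>> {"api": "play_rows", "payload": {"deltas": [{"tx": 0, "ty": 0.003, "tz": 0, "turn": 0, "gripper": 0}, {"tx": 0, "ty": 0.003, "tz": 0, "turn": 0, "gripper": 0}]}}

```text
time: 11.05
tool_pos: [0.4496, -0.3994, -0.0197]
tool_rot: [0.692, -0.146, 0.149, -0.691]
force: [0.5, 0.6, -0.7]
finger_gap: 0.206
```

>>> {"api": "play_rows", "payload": {"deltas": [{"tx": 0, "ty": 0.004, "tz": 0, "turn": 0, "gripper": 0}, {"tx": 0, "ty": 0.006, "tz": 0, "turn": 0, "gripper": 0}]}}

```text
time: 11.25
tool_pos: [0.4496, -0.3994, -0.0213]
tool_rot: [0.692, -0.146, 0.149, -0.691]
force: [-1.1, 1.4, 7.3]
finger_gap: 0.206
```

Contact at 7 N with the TCP at -0.0213. Releasing and rising.

>>> {"api": "play_rows", "payload": {"deltas": [{"tx": 0, "ty": -0.001, "tz": 0, "turn": 0, "gripper": 0.25}, {"tx": 0, "ty": -0.001, "tz": 0, "turn": 0, "gripper": 0.35}, {"tx": 0, "ty": -0.001, "tz": 0, "turn": 0, "gripper": 0.5}, {"tx": 0, "ty": -0.002, "tz": 0, "turn": 0, "gripper": 0.6}, {"tx": 0, "ty": -0.03, "tz": 0, "turn": 0, "gripper": 0.6}, {"tx": 0, "ty": -0.1, "tz": 0, "turn": 0, "gripper": 0.6}, {"tx": 0, "ty": -0.25, "tz": 0, "turn": 0, "gripper": 0.6}, {"tx": 0, "ty": -0.4, "tz": 0, "turn": 0, "gripper": 0.6}, {"tx": 0, "ty": -0.55, "tz": 0, "turn": 0, "gripper": 0.8}, {"tx": 0, "ty": -0.72, "tz": 0, "turn": 0, "gripper": 0.8}, {"tx": 0, "ty": -0.72, "tz": 0, "turn": 0, "gripper": 0.8}]}}

```text
time: 12.35
tool_pos: [0.4521, -0.4023, 0.2024]
tool_rot: [0.695, -0.142, 0.154, -0.688]
force: [0.2, -0.4, 0.6]
finger_gap: 0.801
```

```bash
python3 -c "
from h import *
plan((.52,-.15,.20,-10))
im,p=snap('wrist','w7')"
```

```text
t 12.35 tcp [ 0.4521 -0.4023  0.2024] yaw -24.16 F [ 0.23 -0.4   0.63] gap 0.801 tilt [ 0.0188 -0.9998 -0.005 ] q [ 0.59  0.66  0.1   1.66 -0.09  0.81  0.31]
tx -0.1379 ty 0.0011 tz 0.8598 turn -0.1573 rows>=5.2
```

View pics/w7.png

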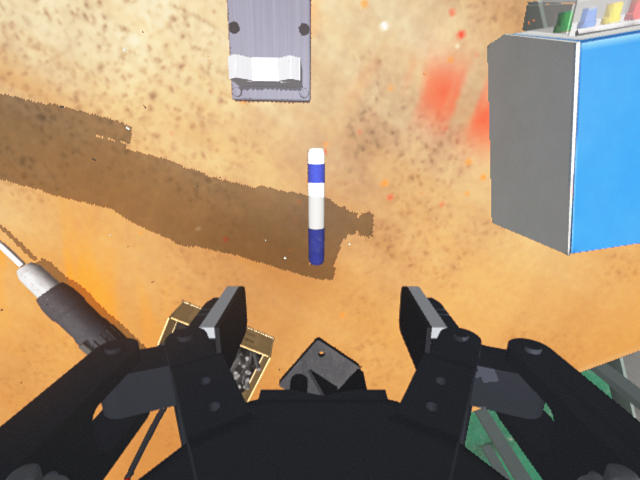

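The marker lies still on bare table at (316,205), clear of everything. On to the shaft.

>>> {"api": "play_rows", "payload": {"deltas": [{"tx": -0.034, "ty": 0, "tz": 0.215, "turn": -0.04, "gripper": 0.8}, {"tx": -0.068, "ty": 0, "tz": 0.43, "turn": -0.08, "gripper": 0.8}, {"tx": -0.102, "ty": 0, "tz": 0.645, "turn": -0.12, "gripper": 0.8}, {"tx": -0.138, "ty": 0.001, "tz": 0.86, "turn": -0.157, "gripper": 0.8}, {"tx": -0.138, "ty": 0.001, "tz": 0.86, "turn": -0.157, "gripper": 0.8}, {"tx": -0.138, "ty": 0.001, "tz": 0.86, "turn": -0.157, "gripper": 0.8}, {"tx": -0.138, "ty": 0.001, "tz": 0.86, "turn": -0.157, "gripper": 0.8}]}}

```text
time: 13.1
tool_pos: [0.5184, -0.1452, 0.1966]
tool_rot: [0.707, -0.056, 0.063, -0.702]
force: [-0.1, -0.7, -0.1]
finger_gap: 0.805
```

```bash
python3 -c "
from h import *
plan((.59,.10,.20,5))"
```

```text
t 13.1 tcp [ 0.5184 -0.1452  0.1966] yaw -9.69 F [-0.06 -0.66 -0.1 ] gap 0.805 tilt [ 0.0103 -0.9999 -0.0052] q [ 0.14  0.58  0.07  1.86 -0.05  0.7   0.07]
tx 0.0977 ty -0.0146 tz 0.8457 turn -0.1633 rows>=5.1
```

>>> {"api": "play_rows", "payload": {"deltas": [{"tx": 0.024, "ty": -0.014, "tz": 0.21, "turn": -0.04, "gripper": 0.8}, {"tx": 0.049, "ty": -0.014, "tz": 0.42, "turn": -0.08, "gripper": 0.8}, {"tx": 0.074, "ty": -0.014, "tz": 0.635, "turn": -0.12, "gripper": 0.8}, {"tx": 0.098, "ty": -0.014, "tz": 0.846, "turn": -0.163, "gripper": 0.8}, {"tx": 0.098, "ty": -0.014, "tz": 0.846, "turn": -0.163, "gripper": 0.8}, {"tx": 0.098, "ty": -0.014, "tz": 0.846, "turn": -0.163, "gripper": 0.8}, {"tx": 0.098, "ty": -0.014, "tz": 0.846, "turn": -0.163, "gripper": 0.8}]}}

```text
time: 13.8
tool_pos: [0.5901, 0.1002, 0.199]
tool_rot: [0.709, 0.034, -0.028, -0.704]
force: [0.0, -1.5, 0.0]
finger_gap: 0.802
```

```bash
python3 -c "
from h import *
plan((.6335,.271,.15,9.4))"
```

```text
t 13.8 tcp [0.5901 0.1002 0.199 ] yaw 5.06 F [ 0.01 -1.46  0.03] gap 0.802 tilt [ 0.0076 -0.9999 -0.0081] q [-0.27  0.65  0.03  1.67 -0.02  0.81 -0.14]
tx 0.1929 ty 0.1603 tz 0.5557 turn -0.0483 rows>=3.7
```

>>> {"api": "play_rows", "payload": {"deltas": [{"tx": 0.05, "ty": 0.0, "tz": 0.14, "turn": -0.016, "gripper": 0.8}, {"tx": 0.1, "ty": 0.03, "tz": 0.28, "turn": -0.03, "gripper": 0.8}, {"tx": 0.15, "ty": 0.08, "tz": 0.42, "turn": -0.048, "gripper": 0.8}, {"tx": 0.193, "ty": 0.12, "tz": 0.556, "turn": -0.048, "gripper": 0.8}, {"tx": 0.193, "ty": 0.16, "tz": 0.556, "turn": -0.048, "gripper": 0.8}, {"tx": 0.193, "ty": 0.16, "tz": 0.556, "turn": -0.048, "gripper": 0.8}, {"tx": 0.193, "ty": 0.16, "tz": 0.556, "turn": -0.048, "gripper": 0.8}, {"tx": 0.193, "ty": 0.16, "tz": 0.556, "turn": -0.048, "gripper": 0.8}]}}

```text
time: 14.6
tool_pos: [0.6348, 0.2673, 0.1511]
tool_rot: [0.708, 0.059, -0.053, -0.701]
force: [-0.8, -0.0, -0.2]
finger_gap: 0.803
```

```bash
python3 -c "
from h import *
plan((.6335,.271,-.018,9.4))
snap('wrist','w8');crop('w8',240,120,400,320,4,'c9')"
```

```text
t 14.6 tcp [0.6348 0.2673 0.1511] yaw 9.12 F [-0.82 -0.05 -0.17] gap 0.803 tilt [ 0.0081 -0.9999 -0.0107] q [-0.49  0.83  0.04  1.42 -0.02  0.89 -0.3 ]
tx -0.0069 ty 0.5633 tz 0.0190 turn -0.0031 rows>=3.4
```

View pics/w8.png

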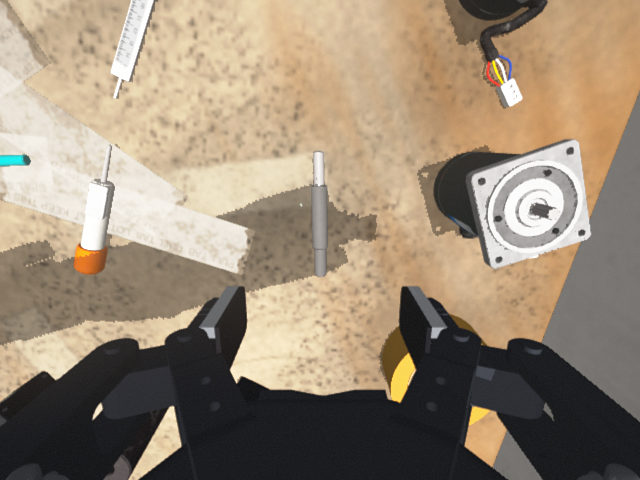

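View pics/c9.png

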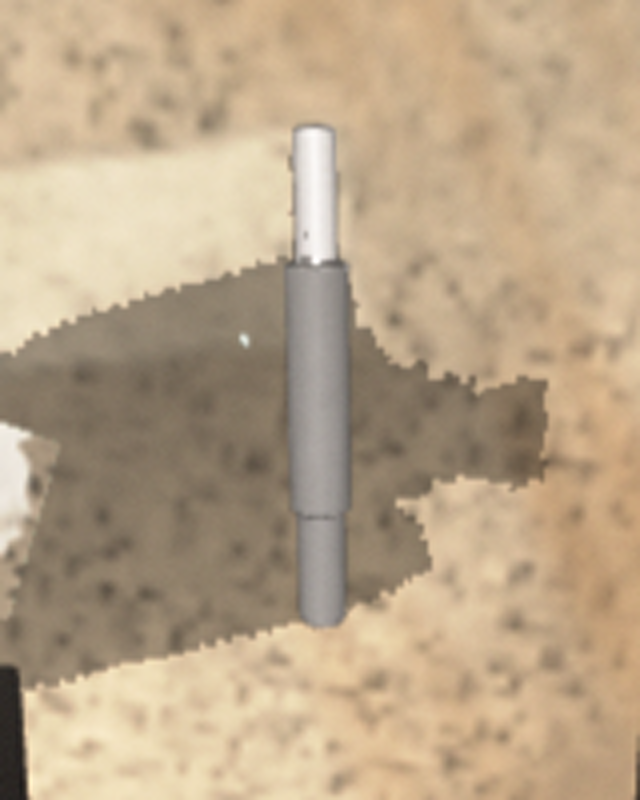

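```bash
python3 - <<'E'
from h import *
p=ld('w8')
g=lambda u,v,z: ray(p,240+(u+.5)/4-.5,120+(v+.5)/4-.5,z)[:2]
a,b=g(314,127,.0065),g(323,625,.0065); d=a-b
print(a,b,(a+b)/2,np.linalg.norm(d),np.degrees(np.arctan2(d[1],d[0])))
a,b=g(316,263,.012),g(320,517,.012); d=a-b
print('thick',a,b,(a+b)/2,np.linalg.norm(d),np.degrees(np.arctan2(d[1],d[0])))
E
```

```text
[0.6217111  0.32900008] [0.64279625 0.20912304] [0.63225367 0.26906156] 0.12171724654455403 99.9757015426732
thick [0.62683935 0.2993961 ] [0.6372993  0.23906791] [0.63206932 0.26923201] 0.061228275135950666 99.83639138230374
```

```bash
python3 -c "
from h import *
plan((.6328,.2698,-.012,9.7),(.6328,.2698,.05,9.7))"
```

```text
t 14.65 tcp [0.6347 0.2682 0.1512] yaw 9.16 F [0.5  0.03 0.99] gap 0.803 tilt [ 0.0084 -0.9999 -0.0099] q [-0.49  0.83  0.03  1.42 -0.02  0.89 -0.3 ]
tx -0.0100 ty 0.5439 tz 0.0118 turn -0.0060 rows>=3.3
tx -0.0083 ty 0.3373 tz 0.0097 turn -0.0060 rows>=2.0
```

>>> {"api": "play_rows", "payload": {"deltas": [{"tx": -0.008, "ty": 0.12, "tz": 0.01, "turn": -0.006, "gripper": 0.5}, {"tx": -0.008, "ty": 0.24, "tz": 0.01, "turn": -0.006, "gripper": 0.5}, {"tx": -0.009, "ty": 0.36, "tz": 0.011, "turn": -0.006, "gripper": 0.5}, {"tx": -0.01, "ty": 0.46, "tz": 0.012, "turn": -0.006, "gripper": 0.5}, {"tx": -0.01, "ty": 0.52, "tz": 0.012, "turn": -0.006, "gripper": 0.5}, {"tx": -0.01, "ty": 0.544, "tz": 0.012, "turn": -0.006, "gripper": 0.5}, {"tx": -0.01, "ty": 0.544, "tz": 0.012, "turn": -0.006, "gripper": 0.5}, {"tx": -0.01, "ty": 0.544, "tz": 0.012, "turn": -0.006, "gripper": 0.5}]}}

```text
time: 15.45
tool_pos: [0.6342, 0.2702, -0.0104]
tool_rot: [0.708, 0.064, -0.055, -0.702]
force: [0.6, -1.0, 0.6]
finger_gap: 0.499
```

```bash
python3 -c "
from h import *
plan((.6328,.2698,-.019,9.7))
snap('wrist','w9')"
```

```text
t 15.45 tcp [ 0.6342  0.2702 -0.0104] yaw 9.69 F [ 0.56 -1.    0.55] gap 0.499 tilt [ 0.0112 -0.9999 -0.0093] q [-0.49  1.04  0.02  1.49 -0.01  0.6  -0.3 ]
tx -0.0052 ty 0.0287 tz -0.0002 turn -0.0001 rows>=0.2
```

View pics/w9.png

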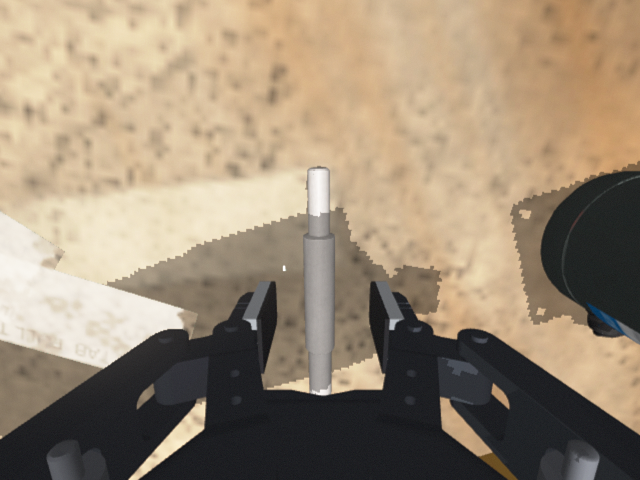

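>>> {"api": "play_rows", "payload": {"deltas": [{"tx": -0.005, "ty": 0.012, "tz": 0, "turn": 0, "gripper": 0.4}, {"tx": -0.006, "ty": 0.022, "tz": 0, "turn": 0, "gripper": 0.4}, {"tx": -0.006, "ty": 0.029, "tz": 0, "turn": 0, "gripper": 0.4}, {"tx": -0.006, "ty": 0.031, "tz": 0, "turn": 0, "gripper": 0.4}, {"tx": -0.006, "ty": 0.031, "tz": 0, "turn": 0, "gripper": 0.4}]}}

```text
time: 16.0
tool_pos: [0.6325, 0.2699, -0.0197]
tool_rot: [0.707, 0.064, -0.056, -0.702]
force: [0.9, -0.0, 0.5]
finger_gap: 0.396
```

>>> {"api": "play_rows", "payload": {"deltas": [{"tx": 0, "ty": 0, "tz": 0, "turn": 0, "gripper": 0.25}, {"tx": 0, "ty": 0, "tz": 0, "turn": 0, "gripper": 0.15}, {"tx": 0, "ty": 0, "tz": 0, "turn": 0, "gripper": 0}, {"tx": 0, "ty": 0, "tz": 0, "turn": 0, "gripper": 0}, {"tx": 0, "ty": 0, "tz": 0, "turn": 0, "gripper": 0}, {"tx": 0, "ty": 0, "tz": 0, "turn": 0, "gripper": 0}], "force": 40}}

```text
time: 16.6
tool_pos: [0.6326, 0.27, -0.0195]
tool_rot: [0.707, 0.064, -0.055, -0.702]
force: [-0.5, 1.3, 2.2]
finger_gap: 0.16
```

```bash
python3 -c "
from h import *
plan((.6328,.2698,.1,9.7))
snap('scene','s4');crop('s4',150,190,250,290,7,'c10')"
```

```text
t 16.6 tcp [ 0.6326  0.27   -0.0195] yaw 9.69 F [-0.53  1.27  2.16] gap 0.16 tilt [ 0.0114 -0.9999 -0.0092] q [-0.49  1.05  0.02  1.49 -0.01  0.59 -0.3 ]
tx 0.0050 ty -0.3984 tz -0.0043 turn -0.0001 rows>=2.4
```

View pics/c10.png

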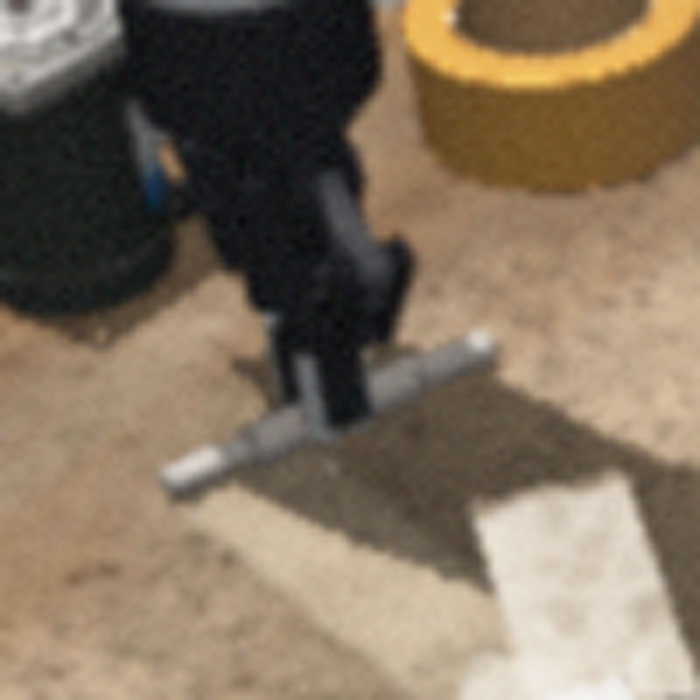

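Gap 0.16 is a bit less than 15 mm, so the grip may be near the tips. I'll go slightly deeper.

>>> {"api": "play_rows", "payload": {"deltas": [{"tx": 0, "ty": 0, "tz": 0, "turn": 0, "gripper": 0.3}, {"tx": 0, "ty": 0, "tz": 0, "turn": 0, "gripper": 0.3}, {"tx": 0, "ty": 0.003, "tz": 0, "turn": 0, "gripper": 0.3}, {"tx": 0, "ty": 0.006, "tz": 0, "turn": 0, "gripper": 0.3}, {"tx": 0, "ty": 0.007, "tz": 0, "turn": 0, "gripper": 0.3}, {"tx": 0, "ty": 0.007, "tz": 0, "turn": 0, "gripper": 0.3}]}}

```text
time: 17.25
tool_pos: [0.6325, 0.2699, -0.0218]
tool_rot: [0.708, 0.064, -0.056, -0.702]
force: [0.9, -0.3, -0.7]
finger_gap: 0.3
```

>>> {"api": "play_rows", "payload": {"deltas": [{"tx": 0, "ty": 0.001, "tz": 0, "turn": 0, "gripper": 0.2}, {"tx": 0, "ty": 0.001, "tz": 0, "turn": 0, "gripper": 0.1}, {"tx": 0, "ty": 0.001, "tz": 0, "turn": 0, "gripper": 0}, {"tx": 0, "ty": 0.001, "tz": 0, "turn": 0, "gripper": 0}, {"tx": 0, "ty": 0.001, "tz": 0, "turn": 0, "gripper": 0}], "force": 40}}

```text
time: 17.75
tool_pos: [0.6327, 0.27, -0.0219]
tool_rot: [0.707, 0.064, -0.055, -0.702]
force: [0.1, 0.7, 0.9]
finger_gap: 0.164
```

>>> {"api": "play_rows", "payload": {"deltas": [{"tx": 0, "ty": -0.01, "tz": 0, "turn": 0, "gripper": 0}, {"tx": 0, "ty": -0.03, "tz": 0, "turn": 0, "gripper": 0}, {"tx": 0, "ty": -0.06, "tz": 0, "turn": 0, "gripper": 0}, {"tx": 0, "ty": -0.1, "tz": 0, "turn": 0, "gripper": 0}, {"tx": 0, "ty": -0.1, "tz": 0, "turn": 0, "gripper": 0}], "force": 60}}

```text
time: 18.25
tool_pos: [0.6341, 0.271, 0.0106]
tool_rot: [0.707, 0.065, -0.054, -0.702]
force: [0.4, 0.3, -0.4]
finger_gap: 0.149
```

```bash
python3 -c "
from h import *
plan((.6328,.2698,.14,9.7))
snap('scene','s5');crop('s5',150,180,250,280,7,'c11')
snap('wrist','w10')"
```

```text
t 18.25 tcp [0.6341 0.271  0.0106] yaw 9.69 F [ 0.37  0.31 -0.38] gap 0.149 tilt [ 0.0158 -0.9998 -0.0081] q [-0.49  1.01  0.02  1.49 -0.01  0.63 -0.3 ]
tx 0.0018 ty -0.4312 tz -0.0065 turn -0.0001 rows>=2.6
```

View pics/c11.png

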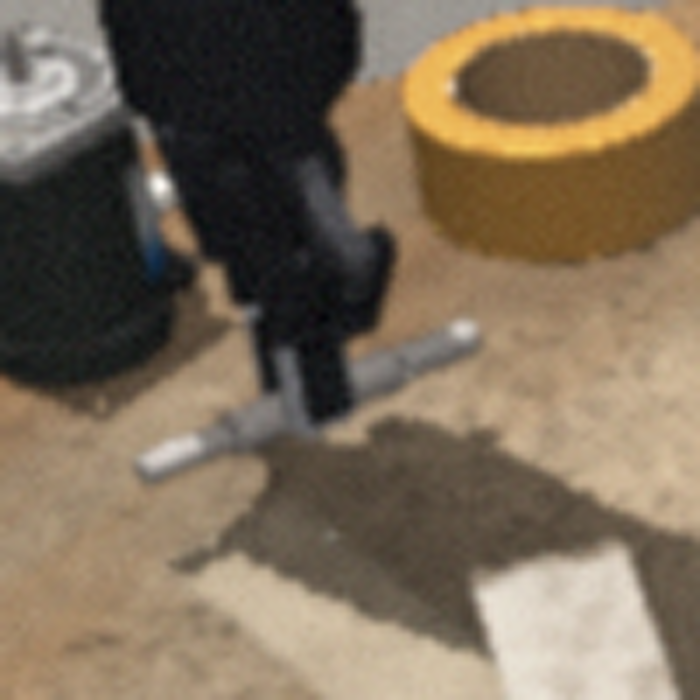

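View pics/w10.png

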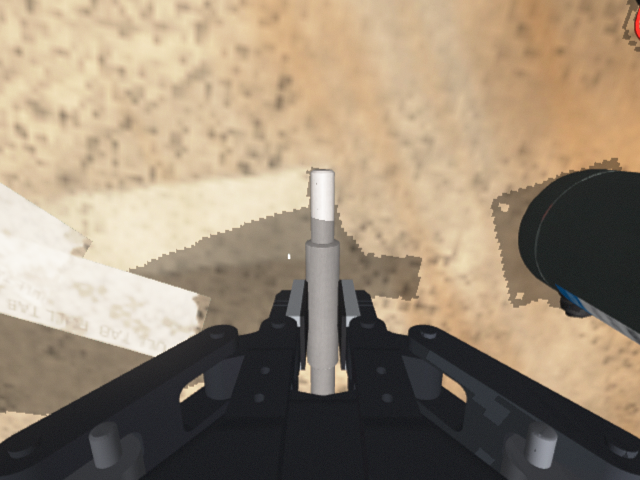

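The shaft is lifted, level and held at its middle. Raising it to crossing height.

>>> {"api": "play_rows", "payload": {"deltas": [{"tx": 0, "ty": -0.08, "tz": 0, "turn": 0, "gripper": 0}, {"tx": 0, "ty": -0.18, "tz": 0, "turn": 0, "gripper": 0}, {"tx": 0, "ty": -0.3, "tz": 0, "turn": 0, "gripper": 0}, {"tx": 0, "ty": -0.42, "tz": 0, "turn": 0, "gripper": 0}, {"tx": 0, "ty": -0.53, "tz": 0, "turn": 0, "gripper": 0}, {"tx": 0, "ty": -0.53, "tz": 0, "turn": 0, "gripper": 0}, {"tx": 0, "ty": -0.53, "tz": 0, "turn": 0, "gripper": 0}]}}

```text
time: 19.05
tool_pos: [0.6305, 0.2715, 0.1681]
tool_rot: [0.707, 0.065, -0.055, -0.702]
force: [0.0, 0.7, -1.0]
finger_gap: 0.158
```

```bash
python3 -c "
from h import *
plan((.58,.05,.17,5))"
```

```text
t 19.05 tcp [0.6305 0.2715 0.1681] yaw 9.7 F [ 0.04  0.72 -1.  ] gap 0.158 tilt [ 0.0132 -0.9999 -0.0086] q [-0.5   0.81  0.03  1.42 -0.02  0.91 -0.29]
tx -0.2900 ty -0.0040 tz -0.6994 turn 0.0522 rows>=4.5
```

>>> {"api": "play_rows", "payload": {"deltas": [{"tx": -0.04, "ty": -0.004, "tz": -0.1, "turn": 0.008, "gripper": 0}, {"tx": -0.085, "ty": -0.006, "tz": -0.21, "turn": 0.016, "gripper": 0}, {"tx": -0.13, "ty": -0.008, "tz": -0.32, "turn": 0.024, "gripper": 0}, {"tx": -0.175, "ty": -0.008, "tz": -0.43, "turn": 0.032, "gripper": 0}, {"tx": -0.22, "ty": -0.008, "tz": -0.54, "turn": 0.04, "gripper": 0}, {"tx": -0.26, "ty": -0.008, "tz": -0.63, "turn": 0.048, "gripper": 0}, {"tx": -0.29, "ty": -0.008, "tz": -0.7, "turn": 0.052, "gripper": 0}, {"tx": -0.29, "ty": -0.008, "tz": -0.7, "turn": 0.052, "gripper": 0}, {"tx": -0.29, "ty": -0.008, "tz": -0.7, "turn": 0.052, "gripper": 0}]}}

```text
time: 19.95
tool_pos: [0.5791, 0.0497, 0.1699]
tool_rot: [0.709, 0.035, -0.027, -0.704]
force: [0.5, -0.1, -0.8]
finger_gap: 0.152
```

```bash
python3 -c "
from h import *
plan((.51,-.14,.17,-15))"
```

```text
t 19.95 tcp [0.5791 0.0497 0.1699] yaw 4.97 F [ 0.49 -0.08 -0.83] gap 0.152 tilt [ 0.0113 -0.9999 -0.0073] q [-0.18  0.67  0.02  1.76 -0.01  0.71 -0.08]
tx -0.2842 ty 0.0009 tz -0.6100 turn 0.2219 rows>=4.0
```

>>> {"api": "play_rows", "payload": {"deltas": [{"tx": -0.045, "ty": 0, "tz": -0.1, "turn": 0.035, "gripper": 0}, {"tx": -0.09, "ty": 0, "tz": -0.2, "turn": 0.07, "gripper": 0}, {"tx": -0.14, "ty": 0, "tz": -0.3, "turn": 0.11, "gripper": 0}, {"tx": -0.185, "ty": 0, "tz": -0.4, "turn": 0.145, "gripper": 0}, {"tx": -0.23, "ty": 0, "tz": -0.5, "turn": 0.18, "gripper": 0}, {"tx": -0.26, "ty": 0, "tz": -0.57, "turn": 0.21, "gripper": 0}, {"tx": -0.284, "ty": 0, "tz": -0.61, "turn": 0.222, "gripper": 0}, {"tx": -0.284, "ty": 0, "tz": -0.61, "turn": 0.222, "gripper": 0}, {"tx": -0.284, "ty": 0, "tz": -0.61, "turn": 0.222, "gripper": 0}]}}

```text
time: 20.85
tool_pos: [0.5107, -0.138, 0.17]
tool_rot: [0.702, -0.087, 0.096, -0.7]
force: [0.1, -0.4, -0.7]
finger_gap: 0.154
```

```bash
python3 -c "
from h import *
plan((.480,-.2222,.13,-24.8))"
```

```text
t 20.85 tcp [ 0.5107 -0.138   0.17  ] yaw -14.84 F [ 0.08 -0.4  -0.72] gap 0.154 tilt [ 0.0128 -0.9999 -0.0015] q [ 0.13  0.61  0.07  1.91 -0.07  0.61 -0.01]
tx -0.0288 ty 0.1333 tz -0.2974 turn 0.1106 rows>=2.0
```

>>> {"api": "play_rows", "payload": {"deltas": [{"tx": -0.007, "ty": 0, "tz": -0.07, "turn": 0.03, "gripper": 0}, {"tx": -0.014, "ty": 0, "tz": -0.14, "turn": 0.06, "gripper": 0}, {"tx": -0.021, "ty": 0.03, "tz": -0.22, "turn": 0.09, "gripper": 0}, {"tx": -0.029, "ty": 0.07, "tz": -0.297, "turn": 0.111, "gripper": 0}, {"tx": -0.029, "ty": 0.11, "tz": -0.297, "turn": 0.111, "gripper": 0}, {"tx": -0.029, "ty": 0.133, "tz": -0.297, "turn": 0.111, "gripper": 0}, {"tx": -0.029, "ty": 0.133, "tz": -0.297, "turn": 0.111, "gripper": 0}, {"tx": -0.029, "ty": 0.133, "tz": -0.297, "turn": 0.111, "gripper": 0}]}}

```text
time: 21.65
tool_pos: [0.481, -0.2203, 0.1301]
tool_rot: [0.691, -0.146, 0.156, -0.69]
force: [-0.3, -0.1, -0.2]
finger_gap: 0.151
```

```bash
python3 -c "
from h import *
plan((.480,-.2222,.055,-24.8))
snap('wrist','w11');crop('w11',260,130,380,290,5,'c12')
snap('top','t2');crop('t2',390,180,490,255,8,'c13')"
```

```text
t 21.65 tcp [ 0.481  -0.2203  0.1301] yaw -24.65 F [-0.27 -0.13 -0.19] gap 0.151 tilt [ 0.0128 -0.9999  0.0019] q [ 0.29  0.67  0.09  1.95 -0.11  0.51  0.02]
tx -0.0034 ty 0.2502 tz -0.0077 turn 0.0017 rows>=1.5
```

View pics/w11.png

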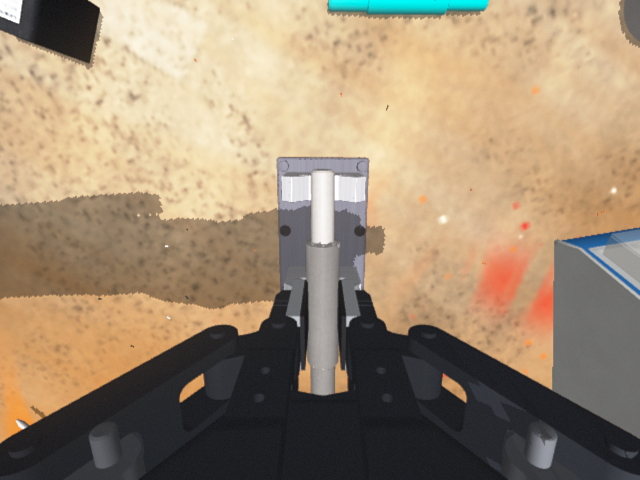

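View pics/c13.png

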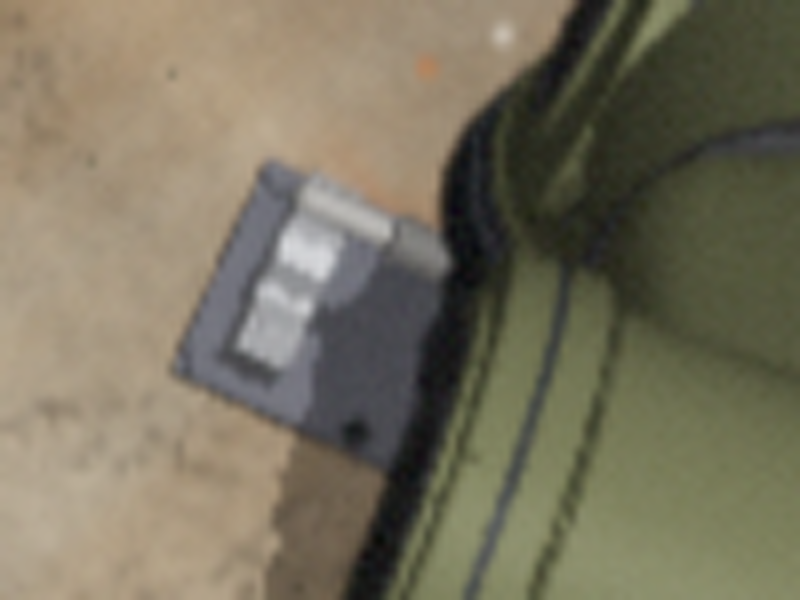

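View pics/c12.png

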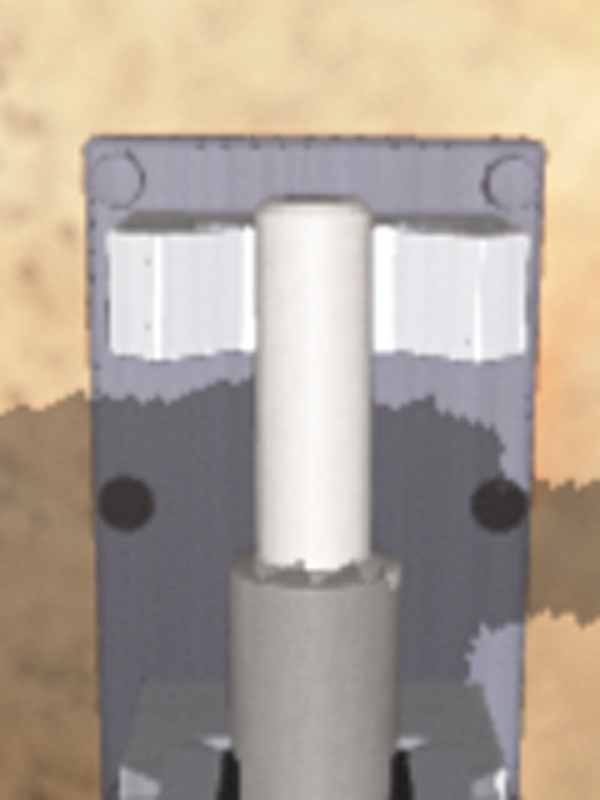

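```bash
python3 -c "
from h import *
s=sensors.observe();R=Ro.from_quat(s['tool_rot']).as_matrix(); P=np.array(s['tool_pos']);p=ld('w11')
for z in(.06,.03):
  for x in(0,): 
    u=proj(p,P+R@[0,-.0293,z]); print(z,u,(u-[260,130]+.5)*5-.5)
o=np.array([.480,-.2222]);a=np.radians(65.2);Y=np.array([np.cos(a),np.sin(a)]);X=np.array([Y[1],-Y[0]])
im=cv2.imread('pics/c12.png')
for y in(33,51):
  for x in(-31,-23,23,31):
    u=proj(p,np.r_[o+x/1e3*X+y/1e3*Y,.06]);u=(u-[260,130]+.5)*5-.5; print(x,y,u.round(0)); cv2.circle(im,tuple(int(k) for k in u),3,(0,0,255),-1)
for x in(-39,39):
    u=proj(p,np.r_[o+x/1e3*X+.063*Y,.012]);u=(u-[260,130]+.5)*5-.5; cv2.circle(im,tuple(int(k) for k in u),3,(0,255,0),-1)
cv2.imwrite('pics/c14.png',im)
"
```

```text
0.06 [325.75365828 170.8555292 ] [330.76829139 206.27764599]
0.03 [325.49651674 240.82316109] [329.48258369 556.11580546]
-31 33 [101. 357.]
-23 33 [156. 357.]
23 33 [474. 357.]
31 33 [530. 357.]
-31 51 [ 97. 230.]
-23 51 [153. 230.]
23 51 [478. 231.]
31 51 [534. 231.]
```

View pics/c14.png

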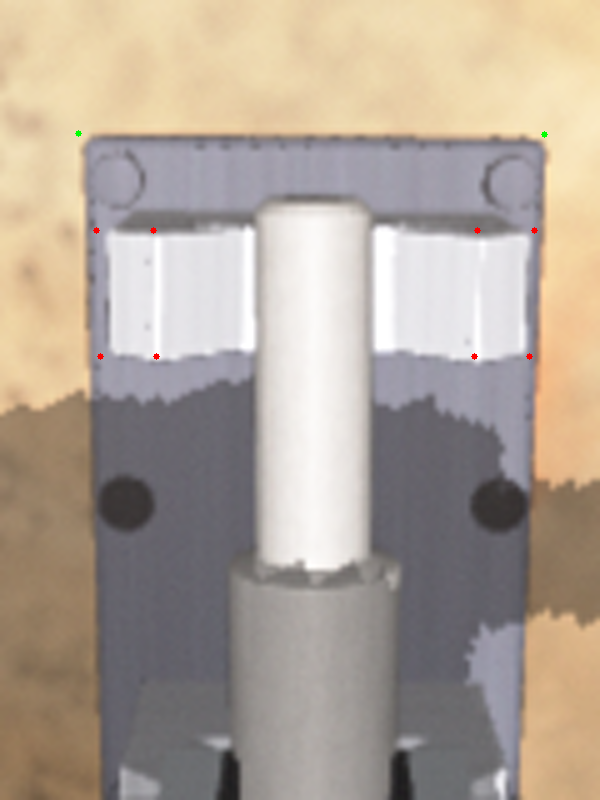

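```bash
python3 -c "
from h import *
plan((.4805,-.2226,.075,-24.8),(.4805,-.2226,.0482,-24.8))"
```

```text
t 21.75 tcp [ 0.4809 -0.2211  0.1305] yaw -24.72 F [-0.32 -0.54  0.08] gap 0.156 tilt [ 0.0137 -0.9999  0.0014] q [ 0.29  0.67  0.09  1.95 -0.11  0.51  0.02]
tx -0.0016 ty 0.1850 tz -0.0052 turn 0.0009 rows>=1.1
tx -0.0028 ty 0.2743 tz -0.0053 turn 0.0009 rows>=1.6
```

>>> {"api": "play_rows", "payload": {"deltas": [{"tx": -0.001, "ty": 0.05, "tz": -0.005, "turn": 0.001, "gripper": 0}, {"tx": -0.001, "ty": 0.1, "tz": -0.005, "turn": 0.001, "gripper": 0}, {"tx": -0.002, "ty": 0.15, "tz": -0.005, "turn": 0.001, "gripper": 0}, {"tx": -0.002, "ty": 0.2, "tz": -0.005, "turn": 0.001, "gripper": 0}, {"tx": -0.003, "ty": 0.23, "tz": -0.005, "turn": 0.001, "gripper": 0}, {"tx": -0.003, "ty": 0.255, "tz": -0.005, "turn": 0.001, "gripper": 0}, {"tx": -0.003, "ty": 0.265, "tz": -0.005, "turn": 0.001, "gripper": 0}, {"tx": -0.003, "ty": 0.265, "tz": -0.005, "turn": 0.001, "gripper": 0}, {"tx": -0.003, "ty": 0.265, "tz": -0.005, "turn": 0.001, "gripper": 0}]}}

```text
time: 22.65
tool_pos: [0.4808, -0.2226, 0.0514]
tool_rot: [0.691, -0.147, 0.157, -0.69]
force: [-0.5, 0.6, -0.4]
finger_gap: 0.148
```

```bash
python3 -c "
from h import *
plan((.4805,-.2226,.0482,-24.8))
snap('wrist','w12');crop('w12',250,140,400,340,4,'c15')
snap('scene','s6');crop('s6',370,160,450,240,8,'c16')"
```

```text
t 22.65 tcp [ 0.4808 -0.2226  0.0514] yaw -24.81 F [-0.46  0.56 -0.4 ] gap 0.148 tilt [ 0.0147 -0.9999  0.0014] q [ 0.31  0.81  0.05  1.99 -0.13  0.33  0.04]
tx -0.0013 ty 0.0108 tz -0.0004 turn -0.0001 rows>=0.1
```

View pics/c15.png

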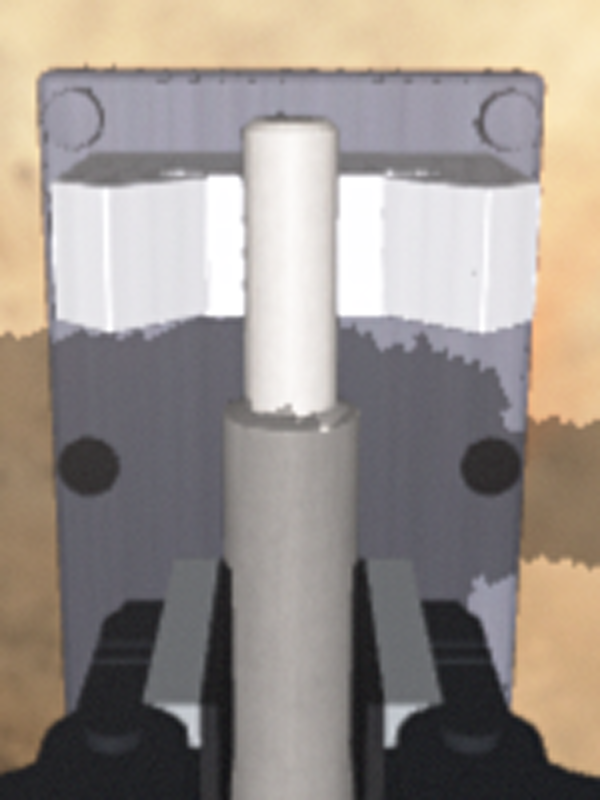

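View pics/c16.png

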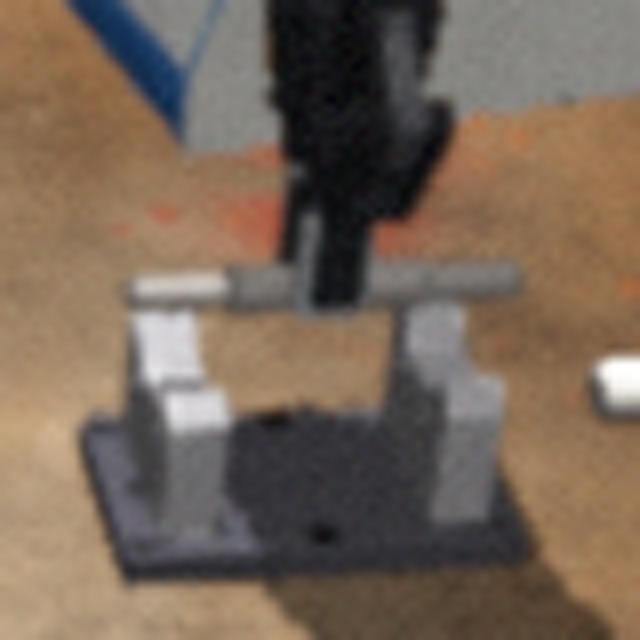

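```bash
python3 - <<'E'
from h import *
s=sensors.observe();R=Ro.from_quat(s['tool_rot']).as_matrix(); P=np.array(s['tool_pos']);p=ld('w12')
a=np.radians(65.2);Y=np.array([np.cos(a),np.sin(a)]);X=np.array([Y[1],-Y[0]])
g=lambda u,v,z: ray(p,250+(u+.5)/4-.5,140+(v+.5)/4-.5,z)[:2]
def xy(q): q=q-np.array([.480,-.2222]); return (q@X*1e3).round(2),(q@Y*1e3).round(2)
zs=P[2]+.0293; print('zs',zs)
print('shaft thin', xy((g(244,250,zs)+g(337,250,zs))/2),'end',xy(g(290.5,118,zs)),'thick',xy((g(224,440,zs)+g(358,440,zs))/2))
print('step',xy(g(291,405,zs+.0065)))
print('stand block edges far',xy(g(52,182,.06)),xy(g(540,180,.06)),'near',xy(g(60,322,.06)),xy(g(532,325,.06)))
print('bevel',xy(g(108,185,.06)),xy(g(488,185,.06)),xy(g(108,330,.06)),xy(g(488,330,.06)))
print('floor',xy(g(207,175,.048)),xy(g(385,172,.048)),xy(g(205,318,.048)),xy(g(385,316,.048)))
# scene check
ps=ld('s6'); f=lambda X_: ((proj(ps,X_)-[370,160]+.5)*8-.5).round(0)
im=cv2.imread('pics/c16.png')
T=lambda x,y,z:np.r_[np.array([.480,-.2222])+x*X+y*Y,z]
for y in(-.051,-.033,.033,.051):
  for x in(-.031,.031,-.023,.023): cv2.circle(im,tuple(int(k) for k in f(T(x,y,.06))),2,(0,0,255),-1)
for y in(-.063,.063):
  for x in(-.039,.039): cv2.circle(im,tuple(int(k) for k in f(T(x,y,.012))),2,(0,255,0),-1)
for y in(-.06,.06): 
  for dz in(-.0055,.0055):cv2.circle(im,tuple(int(k) for k in f(T(0,y,zs+dz))),2,(255,0,255),-1)
for dz in(-.0075,.0075):
  for y in (-.03,.03):cv2.circle(im,tuple(int(k) for k in f(T(0,y,zs+dz))),2,(0,255,255),-1)
cv2.imwrite('pics/c17.png',im)
E
```

```text
zs 0.08076999860850897
shaft thin (np.float64(-0.64), np.float64(46.06)) end (np.float64(-0.64), np.float64(59.79)) thick (np.float64(-0.6), np.float64(24.97))
step (np.float64(-0.69), np.float64(30.83))
stand block edges far (np.float64(-28.91), np.float64(50.96)) (np.float64(29.66), np.float64(51.09)) near (np.float64(-28.75), np.float64(33.84)) (np.float64(29.55), np.float64(33.26))
bevel (np.float64(-22.23), np.float64(50.59)) (np.float64(23.41), np.float64(50.51)) (np.float64(-22.89), np.float64(32.81)) (np.float64(24.11), np.float64(32.64))
floor (np.float64(-10.93), np.float64(50.48)) (np.float64(11.98), np.float64(50.83)) (np.float64(-11.52), np.float64(31.71)) (np.float64(12.33), np.float64(31.9))
```

View pics/c17.png

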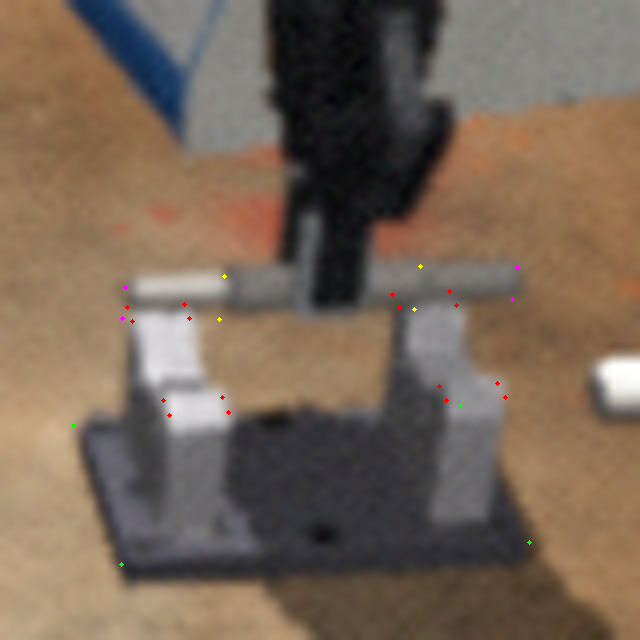

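```bash
python3 -c "
from h import *
crop('s6',378,180,438,225,13,'c18')"
```

View pics/c18.png

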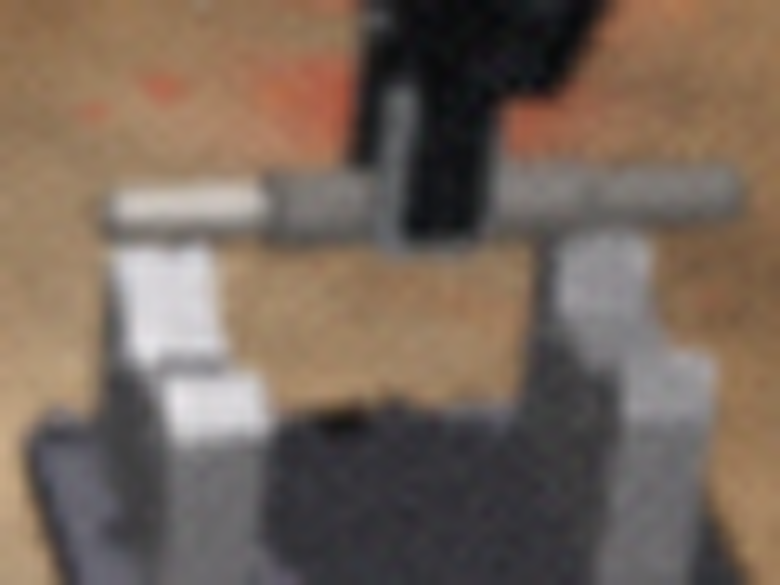

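```bash
python3 - <<'E'
from h import *
from scipy.optimize import least_squares
p=ld('s6')
px=lambda u,v: np.array([378+(u+.5)/13-.5,180+(v+.5)/13-.5])
a=np.radians(65.2);Y=np.array([np.cos(a),np.sin(a)]);X=np.array([Y[1],-Y[0]])
T=lambda x,y,z:np.r_[np.array([.480,-.2222])+x*X+y*Y,z]
obs=[((165,378),(-.023,.051)),((258,372),(-.023,.033)),((268,430),(-.031,.033)),((172,440),(-.031,.051)),((618,360),(-.023,-.033)),((708,350),(-.023,-.051)),((715,418),(-.031,-.051)),((622,427),(-.031,-.033))]
res=[]
for o,(x,y) in obs: d=px(*o)-proj(p,T(x,y,.06)); res.append(d); print(x,y,d.round(2))
off=np.mean(res,0); print('off',off)
A=[];B=[]
# residual linear model: shaft points; solve z given x=0.. 
for o,y in(((105,212),.06),((740,191),-.06),((270,207),.0303),((590,192),-.0303)):
    q=px(*o)-off
    f=lambda w: proj(p,T(-.001,w[0]/1e3,w[1]/1e3))-q
    s=least_squares(f,[y*1e3,80]); print(y,s.x.round(2))
E
```

```text
-0.023 0.051 [ 0.3  -0.97]
-0.023 0.033 [ 0.04 -1.06]
-0.031 0.033 [0.07 1.61]
-0.031 0.051 [0.14 2.  ]
-0.023 -0.033 [ 0.69 -0.6 ]
-0.023 -0.051 [ 0.27 -0.99]
-0.031 -0.051 [-0.12  2.46]
-0.031 -0.033 [0.11 2.78]
off [0.18755026 0.65340711]
0.06 [59.66 87.39]
-0.06 [-60.    85.19]
0.0303 [28.73 86.73]
-0.0303 [-31.46  86.57]
```

```bash
python3 - <<'E'
from h import *
im=cv2.cvtColor(cv2.imread('pics/w12.png'),cv2.COLOR_BGR2GRAY).astype(float)
# thick edges subpixel per row
def edges(row,l,r):
    g=cv2.GaussianBlur(im,(1,5),0)[row]; d=np.diff(g)
    def sub(i0,i1):
        k=i0+np.argmax(np.abs(d[i0:i1])); w=np.abs(d[k-2:k+3]); return (w*np.arange(k-2,k+3)).sum()/w.sum()+.5
    return sub(*l),sub(*r)
W=[]
for row in range(247,275,3):
    e=edges(row,(300,311),(334,345)); W.append((row,e[0],e[1])); print(row,np.round(e,2),round(e[1]-e[0],2))
s=sensors.observe();R=Ro.from_quat(s['tool_rot']).as_matrix(); P=np.array(s['tool_pos']);p=ld('w12')
C=-np.array(p['R']).T@p['t']
for h in(.025,.0293,.034):
    # predicted silhouette width at row
    for row in(250,271):
        # find z along
        th=np.linspace(0,2*np.pi,361); out=[]
        for zz in np.linspace(-.01,.04,251):
            pass
        pts=np.array([proj(p,P+R@[.0075*np.cos(t),-h+.0075*np.sin(t),zz]) for zz in np.linspace(-.01,.035,46) for t in th[::6]])
        q=pts[np.abs(pts[:,1]-row)<1]; print(h,row,(q[:,0].max()-q[:,0].min()).round(2),q[:,0].mean().round(2))
    print('end',proj(p,P+R@[0,-h-.0055,.06]).round(1),'steptop',proj(p,P+R@[0,-h-.0075,.03]).round(1))
E
```

```text
247 [306.22 338.09] 31.87
250 [306.11 337.98] 31.87
253 [306.17 338.07] 31.9
256 [306.08 337.99] 31.92
259 [306.05 337.99] 31.94
262 [306.12 337.87] 31.76
265 [306.47 337.73] 31.26
268 [306.02 337.82] 31.8
271 [306.06 337.77] 31.71
274 [306.12 337.85] 31.73
0.025 250 33.03 325.11
0.025 271 32.43 325.05
end [325.1 169. ] steptop [325.  240.9]
0.0293 250 34.02 325.2
0.0293 271 33.41 325.14
end [325.2 169.8] steptop [325.  243.7]
0.034 250 35.22 325.28
0.034 271 34.58 325.26
end [325.2 170.6] steptop [325.1 247. ]
```

```bash
python3 - <<'E'
from h import *
crop('s1',378,185,448,220,11,'c19'); crop('s6',378,185,448,220,11,'c20')
a=cv2.imread('pics/c19.png');b=cv2.imread('pics/c20.png');cv2.imwrite('pics/c21.png',np.vstack([a,b])[:,:770])
E
```

```text
(no output)
```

View pics/c21.png

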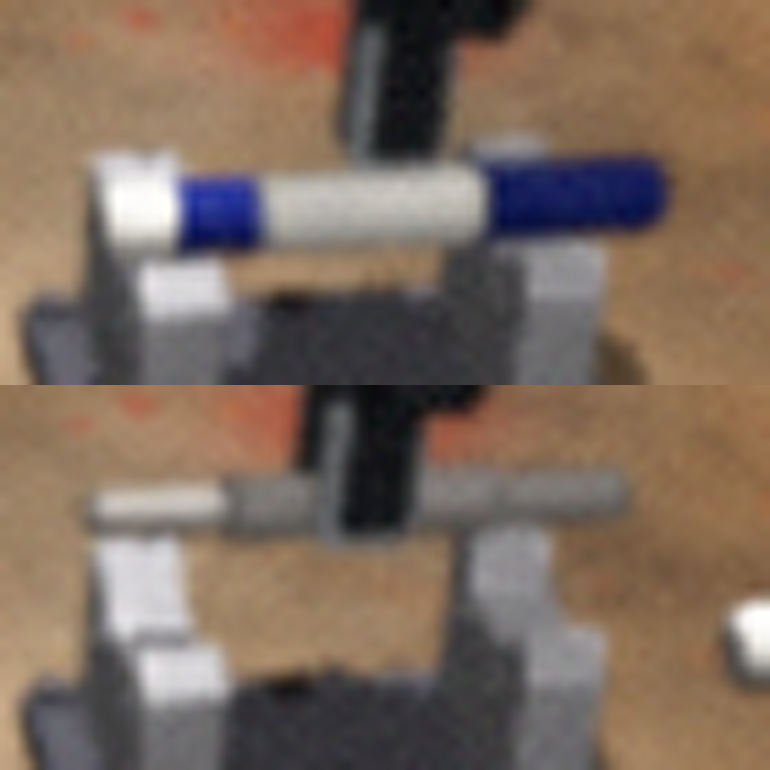

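Using the marker's known 57 mm height as a reference in the same view, the shaft centre is about 80–81 mm up and level, which agrees with the arm's reading. The wrist view shows it about 1.1 mm off the notch line. I'll lower it 3 mm and shift it 1 mm.

>>> {"api": "play_rows", "payload": {"deltas": [{"tx": 0.002, "ty": 0.004, "tz": 0, "turn": 0, "gripper": 0}, {"tx": 0.0035, "ty": 0.008, "tz": 0, "turn": 0, "gripper": 0}, {"tx": 0.0035, "ty": 0.011, "tz": 0, "turn": 0, "gripper": 0}, {"tx": 0.0035, "ty": 0.011, "tz": 0, "turn": 0, "gripper": 0}, {"tx": 0.0035, "ty": 0.011, "tz": 0, "turn": 0, "gripper": 0}, {"tx": 0.0035, "ty": 0.011, "tz": 0, "turn": 0, "gripper": 0}]}}

```text
time: 23.35
tool_pos: [0.4818, -0.2231, 0.0482]
tool_rot: [0.691, -0.147, 0.157, -0.69]
force: [0.1, -0.3, -0.4]
finger_gap: 0.154
```

```bash
python3 -c "
from h import *
plan((.4805,-.2226,.0482,-24.8))
snap('wrist','w13');crop('w13',250,140,400,340,4,'c22')
snap('scene','s7');snap('top','t3')"
```

```text
t 23.35 tcp [ 0.4818 -0.2231  0.0482] yaw -24.81 F [ 0.1  -0.35 -0.42] gap 0.154 tilt [ 0.0147 -0.9999  0.0014] q [ 0.31  0.82  0.05  1.99 -0.13  0.32  0.04]
tx -0.0046 ty -0.0001 tz -0.0004 turn -0.0001 rows>=0.0
```

View pics/c22.png

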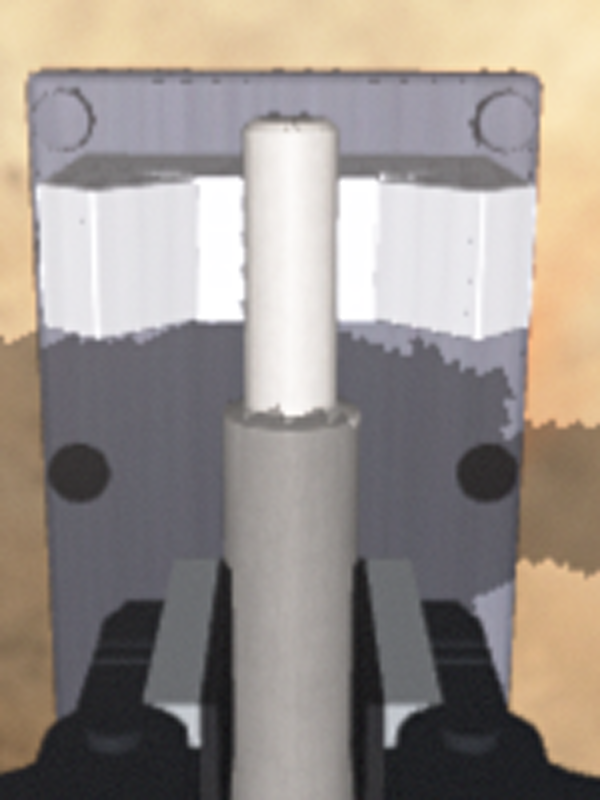

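View pics/s7.png

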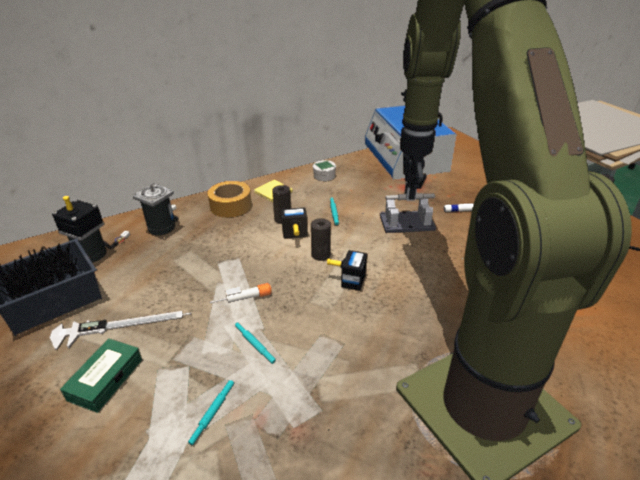

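View pics/t3.png

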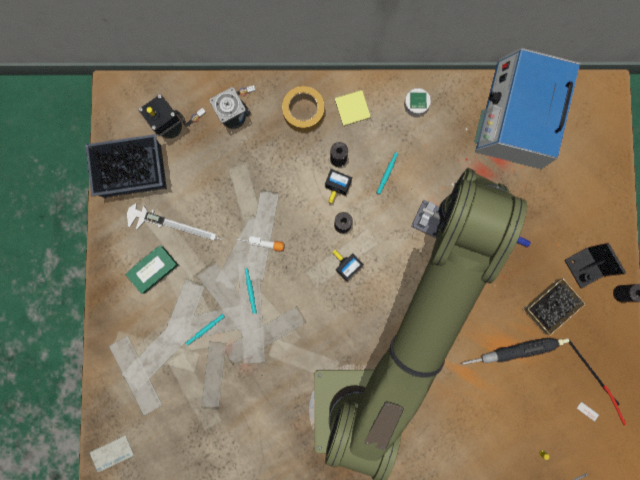

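The shaft is now aligned with the notch centre to within about 0.3 mm in the wrist view (shaft at 290, notch floor 197–377). The row of parts and the deburring tool are where they started, and the marker is lying on the table. Handing in.

```bash
python3 -c "
from h import *
s=sensors.observe();print(s['time'],s['finger_gap'],np.abs(s['joint_velocities']).max())
print(finish_job())"
```

```text
23.5 0.15375839395236635 0.0024117421006867173
the job is handed in; nothing more can be done
None
```

The marker is on the bare table and the shaft is being held still and level above the stand. I handed the job in at 23.5 s of the 59 s allowed.

**Marker:** I lifted it out of the notches and lowered it at about (0.45, -0.40) until it touched the table with about 7 N. Then I let go, and the next picture showed it lying still and clear of everything. My first tries at gripping it missed. The fingertips turned out to be about 20 mm short of the reported tool point, so the jaws twice closed fully above the marker. It stayed in the notches.

**Shaft:** I gripped it at its middle and carried it over the row with its underside about 19 cm up. It now hangs over the stand.

| Final check | Result |
|---|---|
| Air above the blocks | about 10 mm, from the arm's height reading |
| Across the notches | within about 0.3 mm of centre in the wrist view |
| Along the notches | centred to within about 1 mm |
| Level | tilt under about 0.6° |
| Wrist force | under 1 N at the last reading |

**Left alone:** in the last pictures the gearheads, bushes, deburring tool and turquoise look-alikes were all in their original places.

**Checks that disagreed:**
- **Height:** a direct reading from the scene camera put the shaft about 4–5 mm higher than the arm did, and the wrist view suggested up to about 4 mm lower. Comparing it with the marker's known height in the same scene view agreed with the arm, so I used the arm's figure.
- **Sideways position:** the wrist camera and the arm's reported position differed by about 1.5 mm. I centred the shaft by comparing it with the stand in the same wrist picture.

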